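Load the shaft rack and refit its keeper bar

ROBOT

A 6-joint arm with a two-finger parallel gripper is mounted at the origin on the work surface. World frame = base frame: x ahead of the robot, y to its left, z up, the work surface at z = 0. Lengths are in m, angles in rad, forces in N, time in s.
With the tool pointing down it reaches from about 0.325 to 0.85 m from the base axis. Payload 15.5 kg.
Tool frame: the origin (TCP) lies midway between the tips of the shut fingers; the grasp point (between the pads) lies 19 mm behind it; z points along the fingers, y is the direction in which the jaws open and shut (so a half turn about z gives the same grasp; the last joint's range is limited). The gripper opens to 91 mm and grips with 3 to 60 N. Pads are 32 mm wide; open, the fingers measure 118 mm over their backs; the gripper's body (76 mm by 178 mm) begins 60 mm behind the grasp point.
Start: joints at [-1.26, 0.494, 1.345, -0, 1.302, -0.096], TCP at [0.247, -0.574, 0.214] pointing down, gripper open.
Joint ranges: [-2.91, 2.91], [-0.82, 2.16], [0.22, 2.67], [-1.22, 4.37], [0.12, 2.79], [-3.08, 3.08]. Speed limits (rad/s): [1.89, 1.89, 2.57, 3.01, 3.01, 3.01].

INTERFACE

Orientations are given as a 3x3 rotation matrix whose columns are the frame's x, y, z axes.
In Python, from rig import monitor, eyes, arm gives the robot as it stands.
- The arm moves only by the tool arm_command, never from a script. Its argument "targets" is a list of rows, each a list of 6 numbers: the shift along the tool's x, y, z scaled (see below), then the turn, a rotation vector about the tool's x, y, z scaled (see below). A call has 1 to 20 rows; each row shifts and turns the pose as measured when the row begins, along the tool's axes as they then stand; what a row does not reach is not made up. The controller multiplies each number of a shift by 6 cm and each number of a turn by 8 degrees. A row lasts 1/8 s, in which the tool goes at most 62.5 mm and 10.7 degrees, less where a joint would pass 70% of its speed; a pose out of reach is approached as far as the arm can. A call with a number of a shift or a turn outside -1 to 1 is refused whole. A call with a gripper value outside its range is refused whole. "grip" is the gripper command: -1 is fully open, 1 is shut, values between are in proportion, set as the call begins (left out, the last holds). The fingers move at their own pace and stop on an object; the grip force is fixed at half the most. Time passes only in rows, so rows that do not move let the fingers close. It gives the time, the measured TCP pose, the force and the opening at its end, in the units of the state.
- monitor.sense(): the state, without advancing time (a new reading comes with each control period).
- eyes.read_camera(name): name is "scene" or "top"; returns the picture (384x512x3 uint8, blue, green, red); there is no depth.
- eyes.calibration(name): a dict with "intrinsics" (3x3 intrinsics, pixels), "D" ([k1, k2, p1, p2, k3] as OpenCV has them; the pictures are not rectified), "xyz" and "orientation" of the camera in the world. Camera axes: x right, y up, looking along -z (the intrinsics and any distortion apply to the point x, -y, -z); pixel columns grow to the right and rows downward; lengths in m; the calibration is good to about 2 mm. A picture is of the moment at which its call begins. calibration takes no time and is no camera call.
- arm.job_done(): hands the job in, once; it reports no verdict.
The state is a dict: "t": time; "q": joint angles; "qvel": joint speeds; "joint_torque": joint torques, N m; "position": TCP position; "tool_rot": TCP orientation; "ft_force": force on the tool from outside, world axes, zero at the start; "moment": the same for the moment, N m; "opening": opening from 0.0 (shut) to 1.0 (fully open).
Only numpy, scipy, OpenCV 4.12 (cv2) and the standard library are available. Lean on these libraries where they do the work, as an engineer would, in place of code of your own. Each camera call takes 0.05 s, during which the arm holds its last target.

TASK

Take the yellow keeper bar off the clip rack and lay it aside on the bench, then press every loose shaft from the mat broadside into a free pair of spring clips, one shaft to each pair, lying square across the rack and about centred, until both clips have snapped over it and it is fully home. When all the shafts are in, put the keeper bar back over the two dowels so that it sits flat and fully down, let go, and leave the other parts on the bench where they are.

Things in the scene. Friction and masses are not known exactly. Their poses are not given: they have to be found in the camera images.
- rack: Clip rack fixed to the bench, left or right of the robot, yaw within 0.25 rad: blue base 112 x 330 x 8 mm, two aluminium rails along its y at x = -40 and 40 mm (16 mm deep, 260 mm long, tops 43 mm up), open between them down to the base. Five clip places at y = -108, -54, 0, 54, 108 mm. Origin: centre of the underside; x along the shafts, z up. The bench strip between it and the robot is free.
- clip0 (a point): Clip pair 0: home place of a shaft's centre, 50 mm above the bench, half-way between its two clips (one on each rail, steel leaves open upward, up to 70 mm high); x along the shaft. Empty at first; any shaft in any pair. Pressed straight down, a shaft meets the lips with its axis 13 mm above home, needs about 10 N in all, and snaps down onto the rails, held by the lips.
- clip1 (a point): Home place of a shaft's centre in clip pair 1, like clip0; empty at first. Home means within 5 mm across, 4 mm in height, 16 mm along.
- clip2 (a point): Home place of a shaft's centre in clip pair 2, like clip0; empty at first. Home means within 5 mm across, 4 mm in height, 16 mm along.
- clip3 (a point): Home place of a shaft's centre in clip pair 3, like clip0; empty at first. Home means within 5 mm across, 4 mm in height, 16 mm along.
- clip4 (a point): Home place of a shaft's centre in clip pair 4, like clip0; empty at first. Home means within 5 mm across, 4 mm in height, 16 mm along.
- dowel0 (a point): Top of the brass dowel at y = -150 mm of the rack: 10 mm thick, 23 mm high, the upper 8 mm tapered, on a round post 20 mm thick and 61 mm high on which the bar rests.
- dowel1 (a point): Top of the brass dowel at y = +150 mm of the rack: 10 mm thick, 23 mm high, the upper 8 mm tapered, on a round post 20 mm thick and 61 mm high on which the bar rests.
- shaft0_mid (a point): Centre of shaft 0: loose steel shaft, 14 mm diameter, 150 mm long over all along its x, with a brass block 24 x 24 mm and 14 mm long at each end (122 mm of round part between); about 0.2 kg. Lying on its blocks its axis is 12 mm above what it lies on. Either end and any side may lead. None when absent from the run.
- shaft1_mid (a point): Centre of shaft 1: loose steel shaft, 14 mm diameter, 150 mm long over all along its x, with a brass block 24 x 24 mm and 14 mm long at each end (122 mm of round part between); about 0.2 kg. Lying on its blocks its axis is 12 mm above what it lies on. Either end and any side may lead. None when absent from the run.
- shaft2_mid (a point): Centre of shaft 2: loose steel shaft, 14 mm diameter, 150 mm long over all along its x, with a brass block 24 x 24 mm and 14 mm long at each end (122 mm of round part between); about 0.2 kg. Lying on its blocks its axis is 12 mm above what it lies on. Either end and any side may lead. None when absent from the run.
- shaft3_mid (a point): Centre of shaft 3: loose steel shaft, 14 mm diameter, 150 mm long over all along its x, with a brass block 24 x 24 mm and 14 mm long at each end (122 mm of round part between); about 0.2 kg. Lying on its blocks its axis is 12 mm above what it lies on. Either end and any side may lead. None when absent from the run.
- shaft4_mid (a point): Centre of shaft 4: loose steel shaft, 14 mm diameter, 150 mm long over all along its x, with a brass block 24 x 24 mm and 14 mm long at each end (122 mm of round part between); about 0.2 kg. Lying on its blocks its axis is 12 mm above what it lies on. Either end and any side may lead. None when absent from the run.
- bar_grip (a point): Centre of the black grip block (16 mm in x, 60 in y, 32 high) on the middle of the keeper bar, a yellow strip 36 mm wide, 332 long in y, 12 thick, about 0.35 kg. Its underside is 28 mm below this point, the strip's top 16 mm below. Square 14 mm holes through it at y = -150 and 150 mm take the dowels, either way round. It starts seated on the rack.
- bar_home (a point): Where the centre of the bar's grip block is when the bar is seated on the rack (89 mm above the bench); the strip then runs 4 mm above the shafts that are home.
- mat: Dark rubber mat, 200 x 300 x 4 mm, fixed on the bench on the other side from the rack; the shafts lie on it, roughly along its x and 60 mm apart. Origin: centre of its underside.
- gear: Bystander, to be left alone: dark steel gear, 64 mm across, 22 mm high, flat on the bench between mat and rack. Origin at its underside.
- bearing: Bystander: steel ring bearing, 48 mm across, 15 mm high, between mat and rack. Origin at its underside.
- piston: Bystander: aluminium piston, 64 mm across, 50 mm high, at the back. Origin at its underside.
- jar: Bystander: amber glass jar with a lid, 64 mm across, 90 mm high, at the back. Origin at its underside.

How it is judged:
By the outcome, as a careful person would: the job done as asked, in the order asked, and still so for the second after the job is handed in, with the robot touching nothing.
Of shaft0, shaft1, shaft2, shaft3, shaft4 only 3 to 5 are there at a start; the rules pass over those that are not, and their reading is None.
At some moment in a run one of shaft0, shaft1, shaft2, shaft3, shaft4, bar may be knocked a few centimetres aside while the robot is not near it.
Once in a run the grip may slacken for a moment while it holds something.
It also fails if it takes over 210 s, if anything falls off the work surface, if the arm or the gripper's body presses on something with over 40 N, if the wrist force passes 120 N, or if a joint passes its speed limit or range.

## Working session

There is one attempt and no reset: what is moved stays moved. The work goes in short steps, Python scripts to look and compute and a tool call to move; the robot and the scene stay as the last step left them, time stands still between calls to the robot, and variables do not carry over. Pictures are saved under pics/ and viewed, and the job is handed in when it is done.

Besides the shell and the picture viewer there is one more tool, called after "Emit:" in YAML: its name, and indented under it one key for each argument. arm_command: Moves the arm, as the interface text tells. Shifts and turns lie within -1 to 1; 1 stands for 6 cm of shift or 8 degrees of turn. Its arguments: {"type":"object","properties":{"targets":{"type":"array"},"grip":{"type":"number"}},"required":["targets"]}

```bash
ls; mkdir -p pics; python3 - <<'E'
from rig import monitor, eyes, arm
import cv2
s=monitor.sense(); print({k:(v if not hasattr(v,'round') else v) for k,v in s.items()})
for n in ('scene','top'):
    im=eyes.read_camera(n); cv2.imwrite(f'pics/{n}0.png',im); 
    print(eyes.calibration(n))
E
```

```text
pics
{'t': 0.0, 'q': array([-1.26048012e+00,  4.94141797e-01,  1.34610337e+00,  1.07087390e-05,
        1.30246361e+00, -9.54741624e-02]), 'qvel': array([ 0.00046964,  0.00036619,  0.0006231 ,  0.00122742, -0.00126664,
        0.00018489]), 'joint_torque': array([ 5.46850642e-03, -8.78813338e+01, -3.81852686e+01,  7.12158973e-02,
        5.30962867e-02, -2.38475022e-04]), 'position': array([ 0.24662933, -0.57389993,  0.21337339]), 'tool_rot': array([[ 9.18791833e-01,  3.94742269e-01, -3.30985850e-04],
       [ 3.94742390e-01, -9.18791222e-01,  1.06596402e-03],
       [ 1.16674163e-04, -1.11005318e-03, -9.99999377e-01]]), 'ft_force': array([-0.68271437,  0.28214894,  0.47081598]), 'moment': array([-0.08266058, -0.04570669, -0.00959187]), 'opening': 0.9988477679167763}
{'intrinsics': array([[440.54896327,   0.        , 253.62517904],
       [  0.        , 440.54896327, 195.51331475],
       [  0.        ,   0.        ,   1.        ]]), 'D': array([-0.0979822,  0.       ,  0.       ,  0.       ,  0.       ]), 'xyz': array([ 0.99344301, -0.64887858,  0.82592886]), 'orientation': array([[ 0.85006979, -0.38110767,  0.36350832],
       [ 0.5262685 ,  0.587709  , -0.61452388],
       [ 0.02056266,  0.71369116,  0.70015863]])}
{'intrinsics': array([[462.29197887,   0.        , 257.93894472],
       [  0.        , 462.29197887, 192.34806239],
       [  0.        ,   0.        ,   1.        ]]), 'D': array([-0.09716526,  0.        ,  0.        ,  0.        ,  0.        ]), 'xyz': array([ 0.38701284, -0.00284379,  1.32941151]), 'orientation': array([[ 0.02273884,  0.98378765, -0.17788987],
       [-0.99965342,  0.02473508,  0.00901182],
       [ 0.01326583,  0.1776233 ,  0.98400914]])}
```

View pics/top0.png

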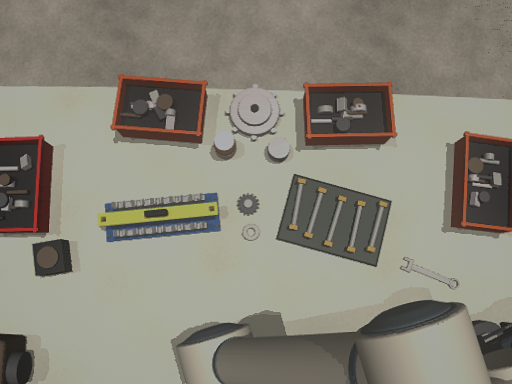

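View pics/scene0.png

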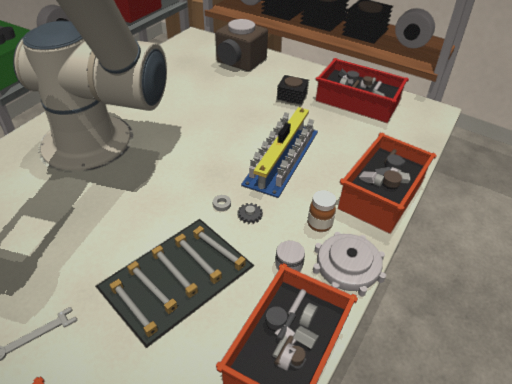

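The top view shows the rack on the left around (160,217), with the yellow bar from (100,219) to (217,208). Five shafts lie on the mat at about (297,205) to (377,227). The gear and bearing are at (248,204) and (251,232).

```bash
cat > h.py <<'E'
import numpy as np, cv2
from rig import monitor, eyes, arm
def cam(n):
    c=eyes.calibration(n); return c
def ray(c,uv):
    uv=np.asarray(uv,float).reshape(-1,1,2)
    p=cv2.undistortPoints(uv,c['intrinsics'],c['D']).reshape(-1,2)
    d=np.c_[p[:,0],-p[:,1],-np.ones(len(p))]@c['orientation'].T
    return c['xyz'],d
def onplane(c,uv,z):
    o,d=ray(c,uv); t=(z-o[2])/d[:,2]; return o+d*t[:,None]
def proj(c,P):
    P=np.asarray(P,float).reshape(-1,3); q=(P-c['xyz'])@c['orientation']
    q=np.c_[q[:,0],-q[:,1],-q[:,2]]
    return cv2.projectPoints(q.reshape(-1,1,3),np.zeros(3),np.zeros(3),c['intrinsics'],c['D'])[0].reshape(-1,2)
def tri(ca,ua,cb,ub):
    oa,da=ray(ca,ua);ob,db=ray(cb,ub);da=da[0]/np.linalg.norm(da);db=db[0]/np.linalg.norm(db)
    A=np.c_[da,-db];x=np.linalg.lstsq(A,ob-oa,rcond=None)[0]
    a=oa+da*x[0];b=ob+db*x[1];return (a+b)/2,np.linalg.norm(a-b)
def hsvmask(im,lo,hi): return cv2.inRange(cv2.cvtColor(im,cv2.COLOR_BGR2HSV),np.array(lo),np.array(hi))
def blobs(m,amin=8):
    n,l,st,ce=cv2.connectedComponentsWithStats(m)
    return [(ce[i],st[i,4],(l==i).astype(np.uint8)) for i in range(1,n) if st[i,4]>=amin]
E
python3 - <<'E'
import cv2
a=cv2.imread('pics/top0.png'); 
cv2.imwrite('pics/t_rack.png',cv2.resize(a[180:255,90:240],None,fx=5,fy=5,interpolation=cv2.INTER_CUBIC))
cv2.imwrite('pics/t_mat.png',cv2.resize(a[165:275,265:400],None,fx=5,fy=5,interpolation=cv2.INTER_CUBIC))
h=cv2.cvtColor(a,cv2.COLOR_BGR2HSV)
for p in [(297,183),(294,227),(322,190),(110,219),(200,210),(107,233),(215,235),(350,215)]: print(p,h[p[1],p[0]])
s=cv2.imread('pics/scene0.png'); cv2.imwrite('pics/s_rack.png',cv2.resize(s[95:200,235:335],None,fx=5,fy=5,interpolation=cv2.INTER_CUBIC))
E
```

```text
(297, 183) [20 58 66]
(294, 227) [ 19 129 166]
(322, 190) [ 19 131 166]
(110, 219) [ 31 133 171]
(200, 210) [ 31 128 171]
(107, 233) [109 128 120]
(215, 235) [ 29  30 169]
(350, 215) [40 18 84]
```

View pics/t_rack.png

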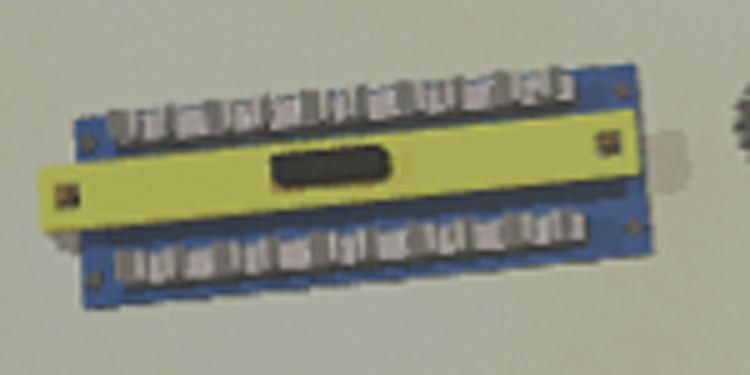

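View pics/t_mat.png

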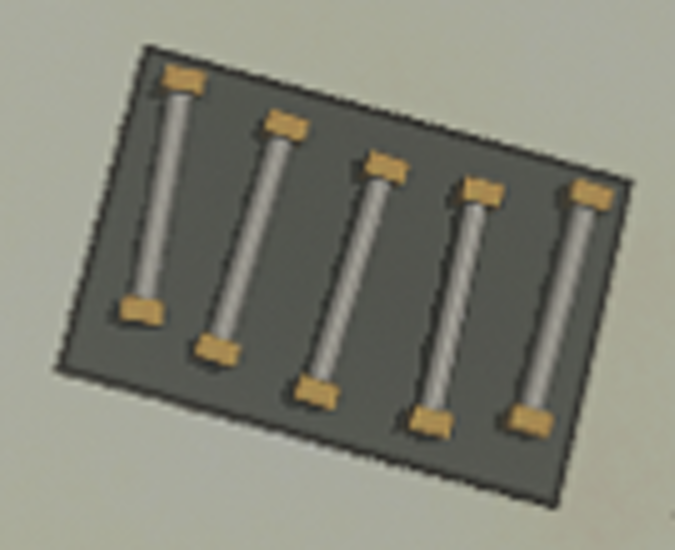

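View pics/s_rack.png

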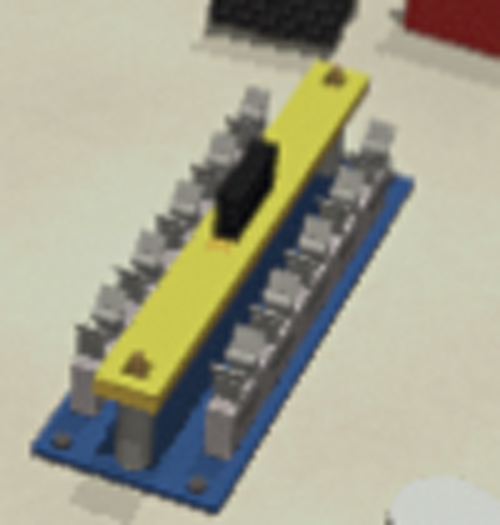

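The zooms show five shafts on the mat, each with orange end blocks. The bar is seated on the rack with both dowel tips visible in its holes.

```bash
cat > meas.py <<'E'
from h import *
def shafts(im,n,xr=None,z=None,zax=0.016):
    c=cam(n); m=hsvmask(im,(14,85,95),(24,255,255))
    out=[]
    for ce,a,l in blobs(m,10):
        P=onplane(c,[ce],0.016)[0]; out.append((ce.round(1),a,P.round(4)))
    return out
def yellow(im,n,z):
    c=cam(n); m=hsvmask(im,(26,100,110),(34,255,255))
    b=max(blobs(m),key=lambda t:t[1])
    cn=cv2.findContours(b[2],cv2.RETR_EXTERNAL,cv2.CHAIN_APPROX_NONE)[0][0].reshape(-1,2).astype(float)
    P=onplane(c,cn,z)[:,:2].astype(np.float32)
    r=cv2.minAreaRect(P*1000); return b,r
E
cat > m1.py <<'E'
from meas import *
t=cv2.imread('pics/top0.png');s=cv2.imread('pics/scene0.png')
for o in shafts(t,'top'): print('top',o)
for o in shafts(s,'scene'): print('sc',o)
for n,i in(('top',t),('scene',s)):
    b,r=yellow(i,n,0.073); print(n,b[0],b[1],r)
    m=hsvmask(i,(100,80,50),(125,255,255)); bl=max(blobs(m),key=lambda q:q[1]); print('blue',bl[:2])
    cn=cv2.findContours(m,cv2.RETR_EXTERNAL,cv2.CHAIN_APPROX_NONE)[0]
    pts=np.vstack([k.reshape(-1,2) for k in cn if cv2.contourArea(k)>10 and abs(k.reshape(-1,2).mean(0)-bl[0]).max()<90]).astype(float)
    print(cv2.minAreaRect((onplane(cam(n),pts,0.008)[:,:2]*1000).astype(np.float32)))
E
python3 m1.py
```

```text
top (array([301.3, 180.4]), np.int32(38), array([ 0.6628, -0.1402,  0.016 ]))
top (array([321.8, 189.6]), np.int32(39), array([ 0.6373, -0.2   ,  0.016 ]))
top (array([341.8, 198. ]), np.int32(37), array([ 0.6139, -0.2581,  0.016 ]))
top (array([361.1, 202.9]), np.int32(38), array([ 0.6009, -0.3144,  0.016 ]))
top (array([382.9, 203.5]), np.int32(39), array([ 0.6008, -0.3787,  0.016 ]))
top (array([293.1, 226.6]), np.int32(43), array([ 0.5277, -0.1175,  0.016 ]))
top (array([308.1, 234.5]), np.int32(39), array([ 0.5059, -0.1606,  0.016 ]))
top (array([328., 243.]), np.int32(41), array([ 0.483 , -0.2176,  0.016 ]))
top (array([351. , 248.9]), np.int32(42), array([ 0.4676, -0.2836,  0.016 ]))
top (array([370.8, 248.7]), np.int32(43), array([ 0.4691, -0.3408,  0.016 ]))
sc (array([197.8,   1. ]), np.int32(30), array([-0.3798,  1.0775,  0.016 ]))
sc (array([200.5,  18.3]), np.int32(89), array([-0.2383,  0.9117,  0.016 ]))
sc (array([262.1, 167.5]), np.int32(14), array([0.5337, 0.1705, 0.016 ]))
sc (array([259.6, 173.8]), np.int32(45), array([0.5417, 0.144 , 0.016 ]))
sc (array([198. , 22
[... 641 characters left out ...]
y([ 0.5955, -0.3106,  0.016 ]))
sc (array([149.6, 326.4]), np.int32(83), array([ 0.5953, -0.3749,  0.016 ]))
top [157.70845921 214.00453172] 1324 ((547.3140258789062, 260.9587707519531), (36.734275817871094, 330.4759826660156), 7.2546257972717285)
blue (array([167.30444965, 230.82669789]), np.int32(427))
((546.9352416992188, 261.506591796875), (109.29006958007812, 326.2310485839844), 7.396422863006592)
scene [280.40784314 142.59738562] 765 ((549.1376953125, 259.20697021484375), (37.940982818603516, 334.1394348144531), 7.072276592254639)
blue (array([276.96563981, 171.28909953]), np.int32(844))
((550.365966796875, 254.856689453125), (109.77350616455078, 329.18353271484375), 7.251067161560059)
```

```bash
cat > m2.py <<'E'
from meas import *
import sys
def run(t,s):
    ct,cs=cam('top'),cam('scene')
    T=[o for o in shafts(t,'top') if o[2][1]<0.1 and 0.3<o[2][0]<0.8]; S=[o for o in shafts(s,'scene') if abs(o[2][0]-.5)<.3]
    res=[]
    for o in T:
        best=min((tri(ct,o[0],cs,q[0]) for q in S),key=lambda r:r[1]+abs(r[0][2]-.022)*.5)
        res.append(best); 
    # pair by distance .136
    used=set()
    out=[]
    for i in range(len(res)):
        for j in range(i+1,len(res)):
            d=np.linalg.norm(res[i][0][:2]-res[j][0][:2])
            if abs(d-.136)<.006 and abs((res[i][0]-res[j][0])[1])<0.08:
                a,b=res[i][0],res[j][0]
                if a[0]<b[0]: a,b=b,a
                m=(a+b)/2; ang=np.degrees(np.arctan2(a[1]-b[1],a[0]-b[0]))
                out.append((m,ang)); print('shaft mid',m.round(4),'ang %.1f len %.4f gap %.4f'%(ang,d,max(res[i][1],res[j][1])))
    return out
if __name__=='__main__':
    t=cv2.imread('pics/top0.png');s=cv2.imread('pics/scene0.png')
    run(t,s)
    ct,cs=cam('top'),cam('scene')
    ih=90+np.array([68,608])/5., 180+np.array([195,142])/5.
    sh=235+np.array([335,137])/5., 95+np.array([76,365])/5.
    for k in (0,1): print('dowel',tri(ct,[ih[0][k],ih[1][k]],cs,[sh[0][k],sh[1][k]]))
E
cat >> h.py <<'E'
def plan(xyz,yaw,n=None,p=None,R=None):
    """rows from present pose to tool-down pose, x axis at yaw deg (mod 180 nearest)"""
    from scipy.spatial.transform import Rotation as Ro, Slerp
    s=monitor.sense(); p=s['position'] if p is None else np.array(p); R=s['tool_rot'] if R is None else R
    y0=np.degrees(np.arctan2(R[1,0],R[0,0])); 
    a=np.radians(yaw); Rt=np.array([[np.cos(a),np.sin(a),0],[np.sin(a),-np.cos(a),0],[0,0,-1.]])
    rv=(Ro.from_matrix(R.T@Rt)).as_rotvec(); d=np.array(xyz)-p
    if n is None: n=int(max(np.ceil(np.linalg.norm(d)/.055),np.ceil(np.degrees(np.linalg.norm(rv))/7.5),1))
    rows=[];Rc=R
    for i in range(n):
        sh=Rc.T@(d/n)/.06; tu=np.degrees(rv/n)/8
        rows.append([round(float(v),2) for v in np.r_[sh,tu]]); Rc=Rc@Ro.from_rotvec(rv/n).as_matrix()
    print('from',p.round(4),'yaw %.2f'%y0,'n',n,'t',s['t']); 
    print('['+',\n'.join(str(r) for r in rows)+']'); return rows
E
python3 m2.py; python3 -c "
from h import *
plan([0.548,0.260,0.20],-82.8)"
```

```text
shaft mid [ 0.5939 -0.1285  0.0226] ang -9.5 len 0.1365 gap 0.0010
shaft mid [ 0.5702 -0.1797  0.023 ] ang -16.6 len 0.1362 gap 0.0012
shaft mid [ 0.5472 -0.2371  0.0228] ang -17.4 len 0.1362 gap 0.0016
shaft mid [ 0.5331 -0.2977  0.0231] ang -13.1 len 0.1361 gap 0.0010
shaft mid [ 0.5338 -0.3262  0.0233] ang 11.2 len 0.1337 gap 0.0013
shaft mid [ 0.5337 -0.3581  0.0234] ang -16.1 len 0.1363 gap 0.0013
dowel (array([0.52987142, 0.40920889, 0.07357297]), np.float64(0.002381690814052735))
dowel (array([0.56681177, 0.11220706, 0.07196523]), np.float64(0.0011440688595356343))
from [ 0.2466 -0.5739  0.2134] yaw 23.25 n 17 t 0.1
[[0.59, -0.63, 0.01, -0.0, 0.0, 0.78],
[0.52, -0.7, 0.01, -0.0, 0.0, 0.78],
[0.44, -0.75, 0.01, -0.0, 0.0, 0.78],
[0.36, -0.79, 0.01, -0.0, 0.0, 0.78],
[0.27, -0.83, 0.01, -0.0, 0.0, 0.78],
[0.18, -0.85, 0.01, -0.0, 0.0, 0.78],
[0.09, -0.87, 0.01, -0.0, 0.0, 0.78],
[-0.01, -0.87, 0.01, -0.0, 0.0, 0.78],
[-0.1, -0.86, 0.01, -0.0, 0.0, 0.78],
[-0.2, -0.85, 0.01, -0.0, 0.0, 0.78],
[-0.29, -0.82, 0.01, -0.0, 0.0, 0.78],
[-0.37, -0.78, 0.01, -0.0, 0.0, 0.78],
[-0.46, -0.74, 0.01, -0.0, 0.0, 0.78],
[-0.53, -0.69, 0.01, -0.0, 0.0, 0.78],
[-0.61, -0.62, 0.01, -0.0, 0.0, 0.78],
[-0.67, -0.55, 0.01, -0.0, 0.0, 0.78],
[-0.73, -0.48, 0.01, -0.0, 0.0, 0.78]]
```

```bash
python3 -c "
from h import *
plan([0.548,0.260,0.20],97.2)"
```

```text
from [ 0.2466 -0.5739  0.2134] yaw 23.25 n 17 t 0.1
[[0.59, -0.63, 0.01, -0.0, -0.0, -0.54],
[0.64, -0.59, 0.01, -0.0, -0.0, -0.54],
[0.68, -0.54, 0.01, -0.0, -0.0, -0.54],
[0.72, -0.48, 0.01, -0.0, -0.0, -0.54],
[0.76, -0.43, 0.01, -0.0, -0.0, -0.54],
[0.79, -0.37, 0.01, -0.0, -0.0, -0.54],
[0.81, -0.31, 0.01, -0.0, -0.0, -0.54],
[0.83, -0.25, 0.01, -0.0, -0.0, -0.54],
[0.85, -0.18, 0.01, -0.0, -0.0, -0.54],
[0.86, -0.12, 0.01, -0.0, -0.0, -0.54],
[0.87, -0.05, 0.01, -0.0, -0.0, -0.54],
[0.87, 0.01, 0.01, -0.0, -0.0, -0.54],
[0.87, 0.08, 0.01, -0.0, -0.0, -0.54],
[0.86, 0.15, 0.01, -0.0, -0.0, -0.54],
[0.84, 0.21, 0.01, -0.0, -0.0, -0.54],
[0.83, 0.27, 0.01, -0.0, -0.0, -0.54],
[0.8, 0.34, 0.01, -0.0, -0.0, -0.54]]
```

Emit:
arm_command:
  targets:
    - [0.59, -0.63, 0, 0, 0, -0.54]
    - [0.64, -0.59, 0, 0, 0, -0.54]
    - [0.68, -0.54, 0, 0, 0, -0.54]
    - [0.72, -0.48, 0, 0, 0, -0.54]
    - [0.76, -0.43, 0, 0, 0, -0.54]
    - [0.79, -0.37, 0, 0, 0, -0.54]
    - [0.81, -0.31, 0, 0, 0, -0.54]
    - [0.83, -0.25, 0, 0, 0, -0.54]
    - [0.85, -0.18, 0, 0, 0, -0.54]
    - [0.86, -0.12, 0, 0, 0, -0.54]
    - [0.87, -0.05, 0, 0, 0, -0.54]
    - [0.87, 0.01, 0, 0, 0, -0.54]
    - [0.87, 0.08, 0, 0, 0, -0.54]
    - [0.86, 0.15, 0, 0, 0, -0.54]
    - [0.84, 0.21, 0, 0, 0, -0.54]
    - [0.83, 0.27, 0, 0, 0, -0.54]
    - [0.8, 0.34, 0, 0, 0, -0.54]
  grip: 0

```text
t: 2.22
position: [0.5413, 0.2893, 0.2119]
tool_rot: [[-0.153, 0.988, -0.002], [0.988, 0.153, 0.001], [0.002, -0.002, -1.0]]
ft_force: [0.3, -0.8, -0.0]
opening: 0.503
```

```bash
python3 -c "
from h import *
s=monitor.sense();print(s['q'].round(3),s['opening'],s['ft_force'])
plan([0.548,0.260,0.15],97.2)"
```

```text
[0.392 0.48  1.376 0.002 1.286 0.238] 0.502641690210716 [ 0.30172255 -0.81754951 -0.00466556]
from [0.5413 0.2893 0.2119] yaw 98.81 n 2 t 2.225
[[-0.25, 0.02, 0.52, -0.01, -0.01, 0.1],
[-0.25, 0.02, 0.52, -0.01, -0.01, 0.1]]
```

Emit:
arm_command:
  targets:
    - [-0.25, 0.02, 0.5, 0, 0, 0.1]
    - [-0.25, 0.02, 0.5, 0, 0, 0.1]
    - [0, 0, 0, 0, 0, 0]

```text
t: 2.6
position: [0.5485, 0.264, 0.1495]
tool_rot: [[-0.131, 0.991, -0.002], [0.991, 0.131, 0.002], [0.002, -0.002, -1.0]]
ft_force: [0.2, -0.0, 0.3]
opening: 0.498
```

```bash
python3 -c "
from h import *
import cv2
for n in ('top','scene'): cv2.imwrite('pics/%s1.png'%n,eyes.read_camera(n))
s=cv2.imread('pics/scene1.png'); cv2.imwrite('pics/s1z.png',cv2.resize(s[60:210,200:340],None,fx=4,fy=4,interpolation=cv2.INTER_CUBIC))
plan([0.548,0.260,0.079],97.2)"
```

```text
from [0.5498 0.2651 0.1519] yaw 97.58 n 2 t 2.7
[[-0.04, -0.02, 0.61, 0.01, -0.01, 0.02],
[-0.04, -0.02, 0.61, 0.01, -0.01, 0.02]]
```

View pics/s1z.png

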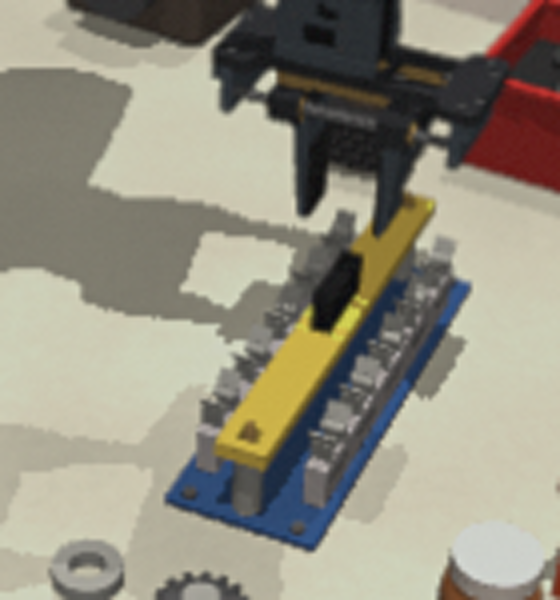

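The gripper stands above the grip block, jaws straddling the bar. I'll go down.

Emit:
arm_command:
  targets:
    - [-0.04, -0.02, 0.5, 0, 0, 0.05]
    - [-0.04, -0.02, 0.5, 0, 0, 0]
    - [0, 0, 0.12, 0, 0, 0]
    - [0, 0, 0, 0, 0, 0]

```text
t: 3.2
position: [0.5516, 0.263, 0.0897]
tool_rot: [[-0.126, 0.992, 0.011], [0.992, 0.126, 0.007], [0.006, 0.012, -1.0]]
ft_force: [1.1, -0.3, 0.1]
opening: 0.503
```

```bash
python3 -c "
from h import *
plan([0.548,0.260,0.079],97.2)"
```

```text
from [0.5516 0.263  0.0897] yaw 97.23 n 1 t 3.2
[[-0.04, -0.07, 0.18, 0.08, -0.04, 0.0]]
```

Emit:
arm_command:
  targets:
    - [-0.04, -0.07, 0.16, 0.08, -0.04, 0]
    - [0, 0, 0, 0, 0, 0]

```text
t: 3.45
position: [0.5486, 0.2606, 0.0816]
tool_rot: [[-0.126, 0.992, 0.002], [0.992, 0.126, 0.001], [0.001, 0.002, -1.0]]
ft_force: [0.2, -0.6, -0.0]
opening: 0.499
```

```bash
python3 -c "
from h import *
plan([0.548,0.260,0.079],97.2)"
```

```text
from [0.5486 0.2606 0.0816] yaw 97.25 n 1 t 3.45
[[-0.01, -0.01, 0.04, 0.02, -0.0, 0.01]]
```

Good. I'll close.

Emit:
arm_command:
  targets:
    - [0, 0, 0.03, 0.02, 0, 0]
    - [0, 0, 0, 0, 0, 0]
    - [0, 0, 0, 0, 0, 0]
    - [0, 0, 0, 0, 0, 0]
    - [0, 0, 0, 0, 0, 0]
  grip: 1

```text
t: 4.08
position: [0.549, 0.2608, 0.0805]
tool_rot: [[-0.126, 0.992, 0.0], [0.992, 0.126, 0.001], [0.001, 0.0, -1.0]]
ft_force: [0.2, -0.0, -0.4]
opening: 0.173
```

```bash
python3 -c "
from h import *
s=monitor.sense();print(s['position'],s['ft_force'],s['moment'],s['opening']*91)
plan([0.548,0.260,0.16],97.2)"
```

```text
[0.54895214 0.26082658 0.08050832] [ 0.15272666 -0.04051493 -0.44129047] [ 0.06002051 -0.09046019 -0.11605454] 15.7375071868203
from [0.549  0.2608 0.0805] yaw 97.24 n 2 t 4.075
[[-0.01, -0.01, -0.66, 0.0, -0.0, 0.0],
[-0.01, -0.01, -0.66, 0.0, -0.0, 0.0]]
```

Emit:
arm_command:
  targets:
    - [0, 0, -0.2, 0, 0, 0]
    - [0, 0, -0.4, 0, 0, 0]
    - [0, 0, -0.5, 0, 0, 0]
    - [0, 0, -0.5, 0, 0, 0]
    - [0, 0, 0, 0, 0, 0]

```text
t: 4.7
position: [0.5486, 0.2605, 0.1812]
tool_rot: [[-0.126, 0.992, -0.0], [0.992, 0.126, 0.001], [0.001, -0.0, -1.0]]
ft_force: [-1.0, 0.2, -4.4]
opening: 0.176
```

```bash
python3 -c "
from h import *
s=monitor.sense();print(s['position'],s['ft_force'],s['moment'],s['opening']*91)
plan([0.409,0.243,0.15],97.2)"
```

```text
[0.54859502 0.26053948 0.18121234] [-0.99676425  0.19453482 -4.44724953] [ 0.06902344 -0.06118334 -0.00939844] 16.052113275858144
from [0.5486 0.2605 0.1812] yaw 97.24 n 3 t 4.7
[[0.0, -0.78, 0.17, -0.0, -0.0, 0.0],
[0.0, -0.78, 0.17, -0.0, -0.0, 0.0],
[0.0, -0.78, 0.17, -0.0, -0.0, 0.0]]
```

Emit:
arm_command:
  targets:
    - [0, -0.7, 0, 0, 0, 0]
    - [0, -0.7, 0.1, 0, 0, 0]
    - [0, -0.7, 0.2, 0, 0, 0]
    - [0, 0, 0.5, 0, 0, 0]
    - [0, 0, 0.5, 0, 0, 0]
    - [0, 0, 0.3, 0, 0, 0]
    - [0, 0, 0, 0, 0, 0]

```text
t: 5.58
position: [0.4158, 0.2424, 0.0782]
tool_rot: [[-0.126, 0.992, -0.005], [0.992, 0.126, -0.002], [-0.001, -0.006, -1.0]]
ft_force: [0.1, 0.2, -4.0]
opening: 0.177
```

```bash
python3 -c "
from h import *
s=monitor.sense();print(s['position'],s['ft_force'],s['moment'],s['opening']*91)
import cv2
for n in ('top','scene'): cv2.imwrite('pics/%s2.png'%n,eyes.read_camera(n))
plan([0.409,0.243,0.0205],97.2)"
```

```text
[0.41578593 0.24235905 0.07817201] [ 0.12254521  0.16796496 -3.98881358] [-2.53677649e-05 -8.31778372e-02  3.41276659e-02] 16.12109220958316
from [0.4168 0.2428 0.0796] yaw 97.24 n 2 t 5.675
[[0.01, -0.06, 0.49, -0.01, 0.0, 0.0],
[0.01, -0.06, 0.49, -0.01, 0.0, 0.0]]
```

View pics/scene2.png

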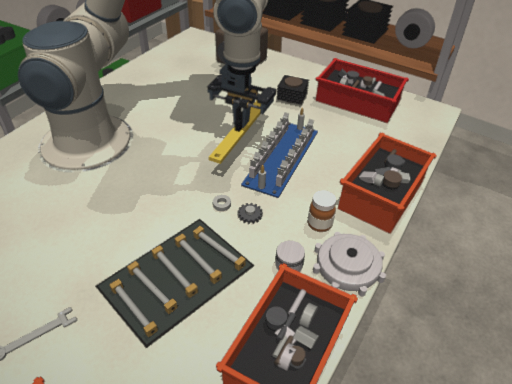

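The bar hangs level from about (213,158) to (260,112), and the rack is free. I'll lower it.

Emit:
arm_command:
  targets:
    - [0, -0.06, 0.4, 0, 0, 0]
    - [0, -0.06, 0.3, 0, 0, 0]
    - [0, 0, 0.1, 0, 0, 0]
    - [0, 0, 0, 0, 0, 0]

```text
t: 6.18
position: [0.4122, 0.243, 0.0336]
tool_rot: [[-0.126, 0.992, 0.003], [0.992, 0.126, 0.002], [0.001, 0.003, -1.0]]
ft_force: [-0.3, -0.4, -4.0]
opening: 0.181
```

```bash
python3 -c "
from h import *
s=monitor.sense();print(s['position'],s['ft_force'],s['moment'],s['opening']*91)
plan([0.409,0.243,0.0205],97.2)"
```

```text
[0.41221894 0.24300006 0.03363304] [-0.31334258 -0.35357833 -3.9585102 ] [-0.0304094  -0.08300928 -0.01975735] 16.46713449021885
from [0.4122 0.243  0.0336] yaw 97.24 n 1 t 6.175
[[0.01, -0.05, 0.22, 0.02, -0.01, 0.0]]
```

Emit:
arm_command:
  targets:
    - [0, -0.03, 0.15, 0.02, 0, 0]
    - [0, 0, 0.05, 0, 0, 0]
    - [0, 0, 0.04, 0, 0, 0]

```text
t: 6.55
position: [0.4115, 0.2433, 0.0197]
tool_rot: [[-0.126, 0.992, 0.002], [0.992, 0.126, 0.003], [0.002, 0.003, -1.0]]
ft_force: [0.5, 0.7, -2.8]
opening: 0.172
```

Emit:
arm_command:
  targets:
    - [0, 0, 0, 0, 0, 0]
    - [0, 0, 0, 0, 0, 0]
    - [0, 0, 0, 0, 0, 0]
    - [0, 0, -0.5, 0, 0, 0]
    - [0, 0, -0.8, 0, 0, 0]
    - [0, 0, -0.8, 0, 0, 0]
    - [0, 0, 0, 0, 0, 0]
  grip: 0.15

```text
t: 7.42
position: [0.4116, 0.243, 0.1501]
tool_rot: [[-0.126, 0.992, 0.003], [0.992, 0.126, 0.003], [0.002, 0.003, -1.0]]
ft_force: [0.1, -0.4, -0.9]
opening: 0.424
```

```bash
python3 -c "
from h import *
s=monitor.sense();print(s['position'],s['ft_force'],s['moment'],s['opening']*91,s['q'].round(2))
plan([0.594,-0.1285,0.12],170.5)
plan([0.594,-0.1285,0.12],-9.5)"
```

```text
[0.41162914 0.24303651 0.15006267] [ 0.14946669 -0.44864502 -0.89488772] [-0.04044973 -0.11856816  0.02323934] 38.62620767797407 [0.41 0.37 1.78 0.   0.98 0.28]
from [0.4116 0.243  0.1501] yaw 97.23 n 10 t 7.425
[[-0.65, 0.22, 0.05, 0.0, 0.0, -0.92],
[-0.68, 0.14, 0.05, 0.0, 0.0, -0.92],
[-0.69, 0.05, 0.05, 0.0, 0.0, -0.92],
[-0.69, -0.04, 0.05, 0.0, 0.0, -0.92],
[-0.68, -0.12, 0.05, 0.0, 0.0, -0.92],
[-0.66, -0.21, 0.05, 0.0, 0.0, -0.92],
[-0.62, -0.29, 0.05, 0.0, 0.0, -0.92],
[-0.58, -0.37, 0.05, 0.0, 0.0, -0.92],
[-0.53, -0.44, 0.05, 0.0, 0.0, -0.92],
[-0.47, -0.5, 0.05, 0.0, 0.0, -0.92]]
from [0.4116 0.243  0.1501] yaw 97.23 n 15 t 7.425
[[-0.44, 0.15, 0.03, 0.0, -0.0, 0.89],
[-0.41, 0.2, 0.03, 0.0, -0.0, 0.89],
[-0.39, 0.25, 0.03, 0.0, -0.0, 0.89],
[-0.35, 0.3, 0.03, 0.0, -0.0, 0.89],
[-0.31, 0.34, 0.03, 0.0, -0.0, 0.89],
[-0.27, 0.37, 0.03, 0.0, -0.0, 0.89],
[-0.22, 0.4, 0.03, 0.0, -0.0, 0.89],
[-0.17, 0.43, 0.03, 0.0, -0.0, 0.89],
[-0.11, 0.45, 0.03, 0.0, -0.0, 0.89],
[-0.06, 0.46, 0.03, 0.0, -0.0, 0.89],
[0.0, 0.46, 0.03, 0.0, -0.0, 0.89],
[0.06, 0.46, 0.03, 0.0, -0.0, 0.89],
[0.11, 0.45, 0.03, 0.0, -0.0, 0.89],
[0.17, 0.43, 0.03, 0.0, -0.0, 0.89],
[0.22, 0.4, 0.03, 0.0, -0.0, 0.89]]
```

Emit:
arm_command:
  targets:
    - [-0.65, 0.22, 0, 0, 0, -0.92]
    - [-0.68, 0.14, 0, 0, 0, -0.92]
    - [-0.69, 0.05, 0, 0, 0, -0.92]
    - [-0.69, -0.04, 0.05, 0, 0, -0.92]
    - [-0.68, -0.12, 0.05, 0, 0, -0.92]
    - [-0.66, -0.21, 0.05, 0, 0, -0.92]
    - [-0.62, -0.29, 0.05, 0, 0, -0.92]
    - [-0.58, -0.37, 0.05, 0, 0, -0.92]
    - [-0.53, -0.44, 0.05, 0, 0, -0.92]
    - [-0.2, -0.2, 0.05, 0, 0, -0.4]
    - [0, 0, 0, 0, 0, 0]

```text
t: 8.8
position: [0.5913, -0.114, 0.1189]
tool_rot: [[-0.982, 0.191, -0.006], [0.191, 0.982, 0.005], [0.007, 0.004, -1.0]]
ft_force: [0.0, 0.1, -0.4]
opening: 0.424
```

```bash
cat > look.py <<'E'
import sys
from h import *
import m2
k=sys.argv[1]
for n in ('top','scene'): cv2.imwrite('pics/%s%s.png'%(n,k),eyes.read_camera(n))
m2.run(cv2.imread('pics/top%s.png'%k),cv2.imread('pics/scene%s.png'%k))
E
python3 look.py 3; python3 -c "
from h import *
plan([0.594,-0.1285,0.06],170.5)"
```

```text
shaft mid [ 0.5334 -0.2987  0.0203] ang -13.3 len 0.1367 gap 0.0012
shaft mid [ 0.5341 -0.3272  0.0206] ang 11.0 len 0.1340 gap 0.0015
shaft mid [ 0.534  -0.3588  0.0207] ang -16.0 len 0.1367 gap 0.0015
from [ 0.5907 -0.1127  0.1194] yaw 169.00 n 2 t 8.9
[[-0.06, -0.13, 0.49, 0.01, -0.03, -0.09],
[-0.05, -0.13, 0.49, 0.01, -0.03, -0.09]]
```

View pics/scene3.png

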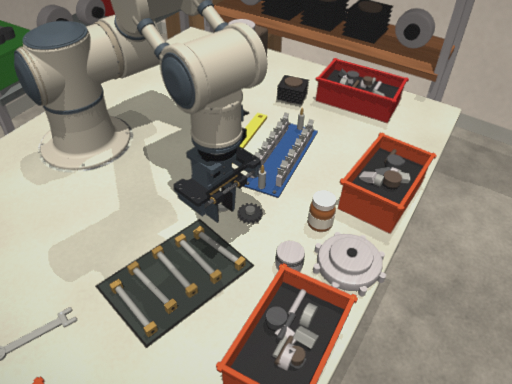

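View pics/top3.png

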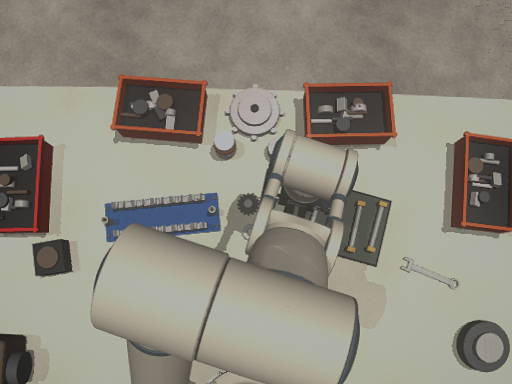

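Everything is still in place on the mat, with the gripper above the first shaft near (240,250) in the scene view. I'll descend.

Emit:
arm_command:
  targets:
    - [-0.06, -0.12, 0.4, 0, -0.03, -0.09]
    - [-0.05, -0.12, 0.4, 0, -0.03, -0.09]
    - [0, 0, 0.2, 0, 0, 0]
    - [0, 0, 0, 0, 0, 0]

```text
t: 9.4
position: [0.5931, -0.1241, 0.0585]
tool_rot: [[-0.986, 0.167, 0.002], [0.167, 0.986, 0.004], [-0.001, 0.004, -1.0]]
ft_force: [-0.1, -0.0, 0.2]
opening: 0.427
```

```bash
python3 -c "
from h import *
plan([0.594,-0.1285,0.007],170.5)"
```

```text
from [ 0.5931 -0.1241  0.0585] yaw 170.40 n 1 t 9.4
[[-0.03, -0.07, 0.86, 0.03, 0.01, -0.01]]
```

Emit:
arm_command:
  targets:
    - [-0.02, -0.06, 0.3, 0.02, 0, 0]
    - [0, -0.01, 0.3, 0, 0, 0]
    - [0, 0, 0.15, 0, 0, 0]
    - [0, 0, 0, 0, 0, 0]

```text
t: 9.9
position: [0.5942, -0.1279, 0.0116]
tool_rot: [[-0.986, 0.167, 0.002], [0.167, 0.986, 0.001], [-0.002, 0.001, -1.0]]
ft_force: [-0.6, -1.3, 0.5]
opening: 0.428
```

```bash
python3 -c "
from h import *
plan([0.594,-0.1285,0.007],170.5)"
```

```text
from [ 0.5942 -0.1279  0.0116] yaw 170.39 n 1 t 9.9
[[0.0, -0.01, 0.08, 0.01, 0.02, -0.01]]
```

Emit:
arm_command:
  targets:
    - [0, -0.01, 0.06, 0.01, 0.02, 0]
    - [0, 0, 0, 0, 0, 0]
    - [0, 0, 0, 0, 0, 0]
    - [0, 0, 0, 0, 0, 0]
    - [0, 0, 0, 0, 0, 0]
    - [0, 0, 0, 0, 0, 0]
  grip: 1

```text
t: 10.65
position: [0.5946, -0.1287, 0.0088]
tool_rot: [[-0.986, 0.167, 0.001], [0.167, 0.986, -0.001], [-0.001, -0.0, -1.0]]
ft_force: [-0.9, 0.3, -1.5]
opening: 0.144
```

Emit:
arm_command:
  targets:
    - [0, 0, -0.3, 0, 0, 0]
    - [0, 0, -0.7, 0, 0, 0]
    - [0, 0, -0.8, 0, 0, 0]
    - [0, 0, -0.3, 0, 0, 0]
    - [0, 0, 0, 0, 0, 0]

```text
t: 11.28
position: [0.5947, -0.1286, 0.1433]
tool_rot: [[-0.986, 0.167, 0.003], [0.167, 0.986, -0.001], [-0.003, -0.001, -1.0]]
ft_force: [-0.3, -0.8, -2.6]
opening: 0.147
```

```bash
cat > tgt.py <<'E'
from h import *
A=np.radians(7.2); RX=np.array([np.cos(A),np.sin(A)]);RY=np.array([-np.sin(A),np.cos(A)]); C=np.array([.5487,.2605])
def clip(k,dx=0): return C+RY*(-.108+.054*k)+RX*dx
E
python3 -c "
from tgt import *
s=monitor.sense();print(s['position'],s['ft_force'],s['moment'],s['opening']*91)
x,y=clip(4); print(x,y)
plan([x,y,0.15],187.2)"
```

```text
[ 0.5946937  -0.1286384   0.14325321] [-0.26971363 -0.77475311 -2.61725175] [ 0.09657265 -0.15682763 -0.02846869] 13.350040301006743
0.5351640107750552 0.3676483877419636
from [ 0.5947 -0.1286  0.1433] yaw 170.39 n 10 t 11.275
[[0.24, 0.8, -0.01, -0.0, 0.0, -0.21],
[0.21, 0.81, -0.01, -0.0, 0.0, -0.21],
[0.19, 0.81, -0.01, -0.0, 0.0, -0.21],
[0.16, 0.82, -0.01, -0.0, 0.0, -0.21],
[0.14, 0.82, -0.01, -0.0, 0.0, -0.21],
[0.12, 0.82, -0.01, -0.0, 0.0, -0.21],
[0.09, 0.83, -0.01, -0.0, 0.0, -0.21],
[0.07, 0.83, -0.01, -0.0, 0.0, -0.21],
[0.04, 0.83, -0.01, -0.0, 0.0, -0.21],
[0.02, 0.83, -0.01, -0.0, 0.0, -0.21]]
```

Emit:
arm_command:
  targets:
    - [0.12, 0.4, 0, 0, 0, -0.1]
    - [0.24, 0.8, 0, 0, 0, -0.21]
    - [0.21, 0.81, 0, 0, 0, -0.21]
    - [0.19, 0.81, 0, 0, 0, -0.21]
    - [0.16, 0.82, 0, 0, 0, -0.21]
    - [0.14, 0.82, 0, 0, 0, -0.21]
    - [0.12, 0.82, 0, 0, 0, -0.21]
    - [0.09, 0.83, 0, 0, 0, -0.21]
    - [0.07, 0.83, 0, 0, 0, -0.21]
    - [0.03, 0.5, 0, 0, 0, -0.21]
    - [0, 0.2, 0, 0, 0, 0]
    - [0, 0, 0, 0, 0, 0]

```text
t: 12.78
position: [0.525, 0.3468, 0.1357]
tool_rot: [[-0.993, -0.116, -0.006], [-0.116, 0.993, -0.004], [0.007, -0.004, -1.0]]
ft_force: [-0.2, -1.3, -2.7]
opening: 0.147
```

```bash
python3 -c "
from tgt import *
s=monitor.sense();print(s['ft_force'],s['moment'],s['opening']*91)
x,y=clip(4)
plan([x,y,0.10],187.2)"; python3 look.py 4
```

```text
[-0.24333924 -1.30123876 -2.71775957] [ 0.06407817 -0.14100977 -0.06324632] 13.351757977840556
from [0.525  0.3468 0.1357] yaw -173.32 n 1 t 12.775
[[-0.21, 0.33, 0.59, -0.03, -0.05, -0.06]]
shaft mid [ 0.5703 -0.1797  0.0223] ang -16.8 len 0.1362 gap 0.0016
shaft mid [ 0.5473 -0.2371  0.0225] ang -17.4 len 0.1362 gap 0.0016
shaft mid [ 0.5331 -0.2978  0.0231] ang -13.1 len 0.1362 gap 0.0010
shaft mid [ 0.5339 -0.3262  0.0234] ang 11.3 len 0.1335 gap 0.0015
shaft mid [ 0.5339 -0.3581  0.0233] ang -16.1 len 0.1363 gap 0.0015
```

View pics/scene4.png

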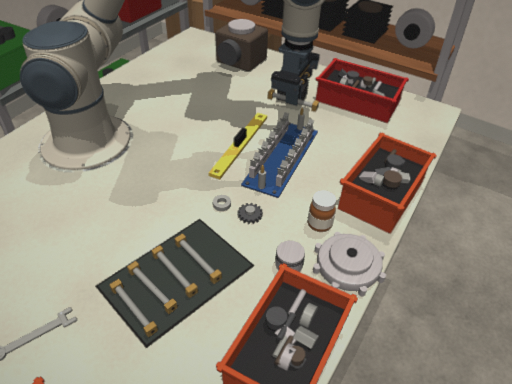

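The shaft is held over the far end of the rack (ends near (272,95) and (315,105)) and the bar lies on the bench. The four other shafts haven't moved.

Emit:
arm_command:
  targets:
    - [-0.2, 0.32, 0, -0.03, -0.05, -0.06]
    - [0, 0, 0.3, 0, 0, 0]
    - [0, 0, 0.2, 0, 0, 0]
    - [0, 0, 0, 0, 0, 0]

```text
t: 13.38
position: [0.5357, 0.3614, 0.1036]
tool_rot: [[-0.993, -0.118, -0.002], [-0.118, 0.993, -0.001], [0.002, -0.001, -1.0]]
ft_force: [0.4, -0.8, -1.7]
opening: 0.145
```

```bash
python3 -c "
from tgt import *
s=monitor.sense();print(s['ft_force'],s['moment'],s['opening']*91)
x,y=clip(4)
plan([x,y,0.07],187.2)"; python3 look.py 5; python3 -c "
import cv2
s=cv2.imread('pics/scene5.png'); cv2.imwrite('pics/s5z.png',cv2.resize(s[60:200,230:340],None,fx=5,fy=4.2,interpolation=cv2.INTER_CUBIC))"
```

```text
[ 0.41658122 -0.78213327 -1.73037497] [ 0.11904669 -0.10612432 -0.01741101] 13.162850043173528
from [0.5357 0.3614 0.1036] yaw -173.20 n 1 t 13.375
[[-0.0, 0.1, 0.56, -0.01, -0.01, -0.05]]
shaft mid [ 0.5704 -0.1797  0.0222] ang -16.7 len 0.1363 gap 0.0016
shaft mid [ 0.5473 -0.2371  0.0224] ang -17.4 len 0.1363 gap 0.0016
shaft mid [ 0.533  -0.2977  0.0231] ang -13.1 len 0.1362 gap 0.0012
shaft mid [ 0.5339 -0.3262  0.0236] ang 11.3 len 0.1335 gap 0.0015
shaft mid [ 0.5339 -0.3582  0.0234] ang -16.1 len 0.1362 gap 0.0015
```

View pics/s5z.png

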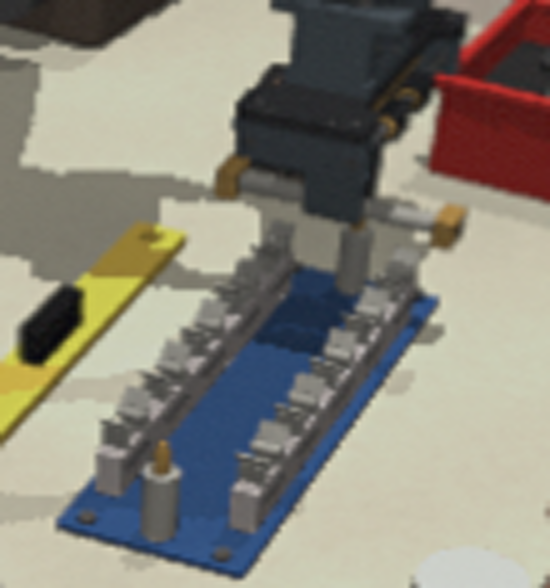

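Emit:
arm_command:
  targets:
    - [0, 0.1, 0, 0, 0, -0.05]
    - [0, 0, 0.3, 0, 0, 0]
    - [0, 0, 0.25, 0, 0, 0]
    - [0, 0, 0, 0, 0, 0]

```text
t: 13.98
position: [0.5354, 0.3683, 0.0698]
tool_rot: [[-0.992, -0.126, 0.0], [-0.126, 0.992, -0.0], [-0.0, -0.0, -1.0]]
ft_force: [-0.9, -0.3, -2.4]
opening: 0.147
```

```bash
python3 -c "
from tgt import *
s=monitor.sense();print(s['ft_force'],s['moment'],s['opening']*91)
x,y=clip(4)
plan([x,y,0.043],187.2)"
```

```text
[-0.8775399  -0.31223458 -2.42054634] [ 0.12398087 -0.1284622  -0.00241422] 13.38238175641719
from [0.5354 0.3683 0.0698] yaw -172.75 n 1 t 13.975
[[0.01, -0.01, 0.45, -0.0, 0.0, 0.01]]
```

Emit:
arm_command:
  targets:
    - [0, 0, 0.15, 0, 0, 0]
    - [0, 0, 0.1, 0, 0, 0]
    - [0, 0, 0.1, 0, 0, 0]

```text
t: 14.35
position: [0.5365, 0.3684, 0.0492]
tool_rot: [[-0.992, -0.126, 0.003], [-0.126, 0.992, 0.0], [-0.003, -0.0, -1.0]]
ft_force: [0.1, -3.7, 8.4]
opening: 0.145
```

```bash
python3 -c "
from tgt import *
s=monitor.sense();print(s['ft_force'],s['moment'],s['opening']*91)
x,y=clip(4)
plan([x,y,0.043],187.2)"
```

```text
[ 0.14729027 -3.73799335  8.37959756] [-0.47744004 -0.0466876  -0.0139932 ] 13.152848552695685
from [0.5365 0.3684 0.0492] yaw -172.74 n 1 t 14.35
[[0.02, -0.01, 0.1, -0.0, 0.02, 0.01]]
```

Emit:
arm_command:
  targets:
    - [0, -0.02, 0.15, 0, 0, 0]
    - [0, -0.02, 0.12, 0, 0, 0]
    - [0, 0, 0.05, 0, 0, 0]

```text
t: 14.72
position: [0.5397, 0.368, 0.0355]
tool_rot: [[-0.992, -0.126, 0.01], [-0.126, 0.992, 0.005], [-0.011, 0.004, -1.0]]
ft_force: [-17.4, -11.9, 47.7]
opening: 0.141
```

```bash
python3 -c "
from tgt import *
s=monitor.sense();print(s['ft_force'],s['moment'],s['opening']*91)
x,y=clip(4)
plan([x,y,0.043],187.2)"
```

```text
[-17.41732872 -11.88428639  47.69637958] [-2.03923190e+00  2.69740558e+00  7.05383370e-05] 12.80740666160583
from [0.5397 0.368  0.0355] yaw -172.75 n 1 t 14.725
[[0.07, 0.0, -0.13, 0.03, 0.08, 0.01]]
```

Emit:
arm_command:
  targets:
    - [0.03, 0, -0.06, 0, 0.05, 0]
    - [0, 0, 0, 0, 0, 0]
    - [0, 0, 0, 0, 0, 0]
    - [0, 0, 0, 0, 0, 0]
  grip: 0.4

```text
t: 15.22
position: [0.5383, 0.3679, 0.0392]
tool_rot: [[-0.992, -0.126, 0.004], [-0.126, 0.992, 0.005], [-0.005, 0.004, -1.0]]
ft_force: [0.1, 0.2, -1.1]
opening: 0.299
```

Emit:
arm_command:
  targets:
    - [0, 0, -0.4, 0, 0, 0]
    - [0, 0, -0.7, 0, 0, 0]
    - [0, 0, -0.6, 0, 0, 0]
    - [0, 0, 0, 0, 0, 0]
  grip: 0.15

```text
t: 15.72
position: [0.5373, 0.3671, 0.1423]
tool_rot: [[-0.992, -0.126, 0.002], [-0.126, 0.992, 0.004], [-0.003, 0.003, -1.0]]
ft_force: [0.4, 1.4, -0.3]
opening: 0.425
```

```bash
python3 -c "
from tgt import *
s=monitor.sense();print(s['ft_force'],s['moment'],s['opening']*91)
plan([.5702,-.1797,0.12],163.3)"; python3 look.py 6; python3 -c "
import cv2
s=cv2.imread('pics/scene6.png'); cv2.imwrite('pics/s6z.png',cv2.resize(s[60:200,230:340],None,fx=5,fy=4.2,interpolation=cv2.INTER_CUBIC))"
```

```text
[ 0.40660133  1.35982668 -0.27231435] [ 0.12858292 -0.17954978  0.00566173] 38.671683839933706
from [0.5373 0.3671 0.1423] yaw -172.76 n 10 t 15.725
[[0.06, -0.91, 0.03, 0.0, 0.0, 0.3],
[0.02, -0.91, 0.03, 0.0, 0.0, 0.3],
[-0.02, -0.91, 0.03, 0.0, 0.0, 0.3],
[-0.05, -0.91, 0.03, 0.0, 0.0, 0.3],
[-0.09, -0.91, 0.04, 0.0, 0.0, 0.3],
[-0.13, -0.9, 0.04, 0.0, 0.0, 0.3],
[-0.17, -0.9, 0.04, 0.0, 0.0, 0.3],
[-0.2, -0.89, 0.04, 0.0, 0.0, 0.3],
[-0.24, -0.88, 0.04, 0.0, 0.0, 0.3],
[-0.28, -0.87, 0.04, 0.0, 0.0, 0.3]]
shaft mid [ 0.5704 -0.1797  0.0223] ang -16.7 len 0.1363 gap 0.0016
shaft mid [ 0.5473 -0.2372  0.0226] ang -17.3 len 0.1365 gap 0.0018
shaft mid [ 0.5331 -0.2978  0.0231] ang -13.1 len 0.1362 gap 0.0010
shaft mid [ 0.5339 -0.3262  0.0234] ang 11.3 len 0.1335 gap 0.0015
shaft mid [ 0.5339 -0.3582  0.0234] ang -16.1 len 0.1362 gap 0.0015
```

View pics/s6z.png

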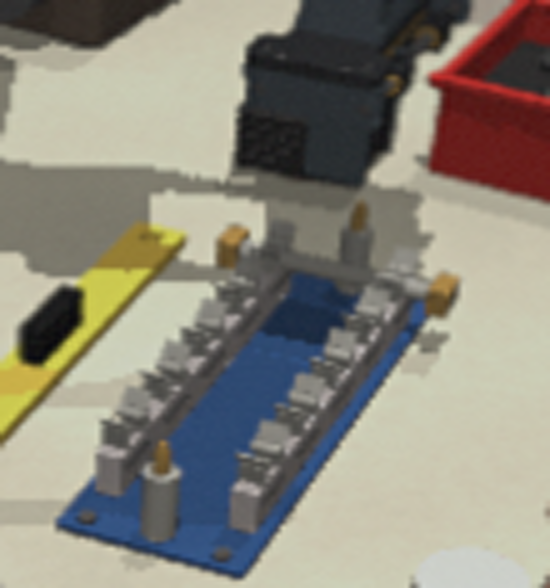

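The first shaft lies across the last clip pair, with its blocks at zoom (232,245) and (440,293). I'll check its height once the arm is out of the way. Next shaft.

Emit:
arm_command:
  targets:
    - [0.03, -0.45, 0, 0, 0, 0.15]
    - [0.06, -0.91, 0, 0, 0, 0.3]
    - [0.02, -0.91, 0, 0, 0, 0.3]
    - [-0.02, -0.91, 0, 0, 0, 0.3]
    - [-0.05, -0.91, 0, 0, 0, 0.3]
    - [-0.09, -0.91, 0, 0, 0, 0.3]
    - [-0.13, -0.9, 0, 0, 0, 0.3]
    - [-0.17, -0.9, 0.04, 0, 0, 0.3]
    - [-0.2, -0.89, 0.04, 0, 0, 0.3]
    - [-0.24, -0.7, 0.04, 0, 0, 0.3]
    - [-0.1, -0.3, 0.04, 0, 0, 0.15]
    - [0, 0, 0, 0, 0, 0]

```text
t: 17.32
position: [0.5499, -0.1768, 0.1133]
tool_rot: [[-0.954, 0.3, -0.023], [0.3, 0.954, 0.003], [0.023, -0.004, -1.0]]
ft_force: [-0.4, 0.3, 0.1]
opening: 0.425
```

```bash
cat > rackchk.py <<'E'
import sys
from tgt import *
k=sys.argv[1]
ct,cs=cam('top'),cam('scene'); t=cv2.imread('pics/top%s.png'%k);s=cv2.imread('pics/scene%s.png'%k)
def bl(im): return [b[0] for b in blobs(hsvmask(im,(13,75,80),(25,255,255)),8)]
T,S=bl(t),bl(s)
for kk in range(5):
    for sg in (-1,1):
        P=np.r_[clip(kk,sg*.068),.055]
        a=proj(ct,P)[0];b=proj(cs,P)[0]
        ta=min(T,key=lambda q:np.linalg.norm(q-a));sb=min(S,key=lambda q:np.linalg.norm(q-b))
        da,db=np.linalg.norm(ta-a),np.linalg.norm(sb-b)
        if db<6:
            r=''
            if da<6:
                p,g=tri(ct,ta,cs,sb); d=p[:2]-C; r='tri rack x %.1f y %.1f (want %.0f,%.0f) z %.1f gap %.1f'%(d@RX*1e3,d@RY*1e3,sg*68,-108+54*kk,p[2]*1e3,g*1e3)
            print('clip',kk,sg,'px err top %.1f scene %.1f'%(da,db),(sb-b).round(1),r)
E
python3 look.py 7; python3 rackchk.py 7; python3 -c "
from tgt import *
s=monitor.sense();print(s['ft_force'],s['opening']*91)
plan([.5702,-.1797,0.06],163.3)"
```

```text
clip 4 -1 px err top 0.7 scene 1.3 [0.2 1.3] tri rack x -66.8 y 110.3 (want -68,108) z 49.3 gap 2.2
clip 4 1 px err top 1.1 scene 1.3 [0.1 1.3] tri rack x 70.0 y 110.4 (want 68,108) z 49.8 gap 3.4
[-0.25163106 -0.02790748 -0.58611271] 38.65499384053557
from [ 0.55   -0.1753  0.1138] yaw 162.66 n 2 t 17.425
[[-0.18, 0.02, 0.44, -0.01, -0.08, -0.04],
[-0.18, 0.02, 0.45, -0.01, -0.08, -0.04]]
```

View pics/scene7.png

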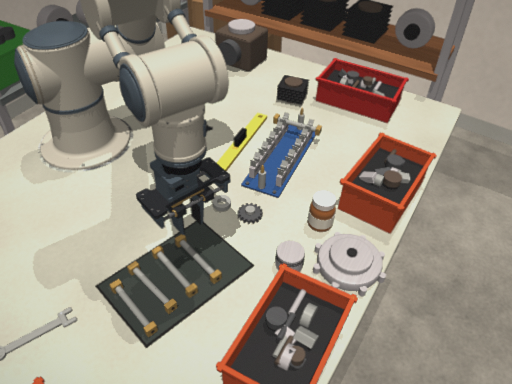

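The first shaft is home: both blocks measure about 50 mm high and it is square. I'll descend on shaft 2.

Emit:
arm_command:
  targets:
    - [-0.18, 0.01, 0.3, 0, -0.08, -0.04]
    - [-0.17, 0.01, 0.4, 0, -0.08, -0.04]
    - [0, 0, 0.15, 0, 0, 0]
    - [0, 0, 0, 0, 0, 0]

```text
t: 17.92
position: [0.5701, -0.1747, 0.0618]
tool_rot: [[-0.96, 0.28, -0.001], [0.28, 0.96, -0.003], [0.001, -0.003, -1.0]]
ft_force: [0.2, -1.5, 0.3]
opening: 0.423
```

```bash
python3 -c "
from h import *
plan([.5702,-.1797,0.007],163.3)"
```

```text
from [ 0.5701 -0.1747  0.0618] yaw 163.71 n 2 t 17.925
[[-0.01, -0.04, 0.46, -0.01, -0.0, 0.03],
[-0.01, -0.04, 0.46, -0.01, -0.0, 0.03]]
```

Emit:
arm_command:
  targets:
    - [-0.01, -0.07, 0.3, 0, 0, 0.05]
    - [0, -0.01, 0.35, 0, 0, 0]
    - [0, 0, 0.16, 0, 0, 0]
    - [0, 0, 0, 0, 0, 0]

```text
t: 18.42
position: [0.5693, -0.1798, 0.012]
tool_rot: [[-0.958, 0.288, -0.0], [0.288, 0.958, -0.004], [-0.001, -0.003, -1.0]]
ft_force: [0.8, -0.5, 0.3]
opening: 0.422
```

```bash
python3 -c "
from h import *
plan([.5702,-.1797,0.007],163.3)"
```

```text
from [ 0.5693 -0.1798  0.012 ] yaw 163.29 n 1 t 18.425
[[-0.01, 0.01, 0.08, -0.02, 0.01, -0.0]]
```

Emit:
arm_command:
  targets:
    - [-0.01, 0, 0.09, -0.02, 0.01, 0]
    - [0, 0, 0, 0, 0, 0]
    - [0, 0, 0, 0, 0, 0]
    - [0, 0, 0, 0, 0, 0]
    - [0, 0, 0, 0, 0, 0]
    - [0, 0, 0, 0, 0, 0]
  grip: 1

```text
t: 19.18
position: [0.5706, -0.1803, 0.0077]
tool_rot: [[-0.958, 0.288, 0.001], [0.288, 0.958, -0.001], [-0.001, -0.001, -1.0]]
ft_force: [-0.2, -0.1, -1.7]
opening: 0.146
```

Emit:
arm_command:
  targets:
    - [0, 0, -0.3, 0, 0, 0]
    - [0, 0, -0.7, 0, 0, 0]
    - [0, 0, -0.8, 0, 0, 0]
    - [0, 0, -0.3, 0, 0, 0]
    - [0, 0, 0, 0, 0, 0]

```text
t: 19.8
position: [0.5706, -0.1802, 0.1421]
tool_rot: [[-0.958, 0.288, 0.003], [0.288, 0.958, -0.002], [-0.003, -0.001, -1.0]]
ft_force: [0.0, 0.0, -1.9]
opening: 0.146
```

```bash
python3 -c "
from tgt import *
s=monitor.sense();print(s['ft_force'],s['moment'],s['opening']*91)
x,y=clip(3); print(x,y)
plan([x,y,0.14],187.2)"
```

```text
[ 0.00357608  0.03709627 -1.8751193 ] [ 0.07683652 -0.20157905  0.00758172] 13.314674476407918
0.5419320053875275 0.31407419387098184
from [ 0.5706 -0.1802  0.1421] yaw 163.29 n 10 t 19.8
[[0.28, 0.78, 0.0, -0.0, 0.0, -0.3],
[0.25, 0.79, 0.0, -0.0, 0.0, -0.3],
[0.22, 0.8, 0.0, -0.0, 0.0, -0.3],
[0.18, 0.8, 0.0, -0.0, 0.0, -0.3],
[0.15, 0.81, 0.0, -0.0, 0.0, -0.3],
[0.12, 0.82, 0.0, -0.0, 0.0, -0.3],
[0.08, 0.82, 0.0, -0.0, 0.0, -0.3],
[0.05, 0.82, 0.0, -0.0, 0.0, -0.3],
[0.01, 0.83, 0.0, -0.0, 0.0, -0.3],
[-0.02, 0.82, 0.0, -0.0, 0.0, -0.3]]
```

Emit:
arm_command:
  targets:
    - [0.14, 0.4, 0, 0, 0, -0.15]
    - [0.28, 0.78, 0, 0, 0, -0.3]
    - [0.25, 0.79, 0, 0, 0, -0.3]
    - [0.22, 0.8, 0, 0, 0, -0.3]
    - [0.18, 0.8, 0, 0, 0, -0.3]
    - [0.15, 0.81, 0, 0, 0, -0.3]
    - [0.1, 0.82, 0, 0, 0, -0.3]
    - [0.05, 0.82, 0, 0, 0, -0.3]
    - [0, 0.82, 0, 0, 0, -0.3]
    - [0, 0.6, 0, 0, 0, -0.2]
    - [0, 0.25, 0, 0, 0, 0]
    - [0, 0, 0, 0, 0, 0]

```text
t: 21.3
position: [0.5323, 0.3041, 0.1345]
tool_rot: [[-0.995, -0.102, -0.006], [-0.102, 0.995, -0.004], [0.006, -0.004, -1.0]]
ft_force: [-0.2, -0.2, -0.7]
opening: 0.143
```

```bash
python3 -c "
from tgt import *
s=monitor.sense();print(s['ft_force'],s['moment'],s['opening']*91)
x,y=clip(3); plan([x,y,0.1],187.2)"
```

```text
[-0.20066851 -0.17430366 -0.71297842] [ 0.05676131 -0.11298645 -0.0097363 ] 12.975491043173653
from [0.5323 0.3041 0.1345] yaw -174.12 n 1 t 21.3
[[-0.18, 0.15, 0.57, -0.03, -0.05, -0.16]]
```

Emit:
arm_command:
  targets:
    - [-0.18, 0.15, 0, -0.03, -0.05, -0.16]
    - [0, 0, 0.3, 0, 0, 0]
    - [0, 0, 0.2, 0, 0, 0]
    - [0, 0, 0, 0, 0, 0]

```text
t: 21.8
position: [0.545, 0.3118, 0.1035]
tool_rot: [[-0.992, -0.123, 0.002], [-0.123, 0.992, 0.001], [-0.002, 0.001, -1.0]]
ft_force: [0.1, 0.7, -1.5]
opening: 0.147
```

```bash
python3 -c "
from tgt import *
s=monitor.sense();print(s['ft_force'],s['moment'],s['opening']*91)
x,y=clip(3); plan([x,y,0.07],187.2)"; python3 look.py 8;python3 -c "
import cv2
s=cv2.imread('pics/scene8.png'); cv2.imwrite('pics/s8z.png',cv2.resize(s[60:200,230:340],None,fx=5,fy=4.2,interpolation=cv2.INTER_CUBIC))"
```

```text
[ 0.12512402  0.71018145 -1.46858982] [ 0.10927491 -0.17558408 -0.00939339] 13.362276972369932
from [0.545  0.3118 0.1035] yaw -172.91 n 1 t 21.8
[[0.05, 0.04, 0.56, 0.01, 0.01, -0.01]]
shaft mid [ 0.5331 -0.2979  0.0226] ang -13.1 len 0.1363 gap 0.0011
shaft mid [ 0.534  -0.3263  0.023 ] ang 11.2 len 0.1336 gap 0.0015
shaft mid [ 0.5339 -0.3582  0.0232] ang -16.1 len 0.1363 gap 0.0015
shaft mid [ 0.5235 -0.3022  0.0232] ang 34.0 len 0.1327 gap 0.0015
shaft mid [ 0.513  -0.2456  0.022 ] ang -16.6 len 0.1366 gap 0.0022
```

View pics/s8z.png

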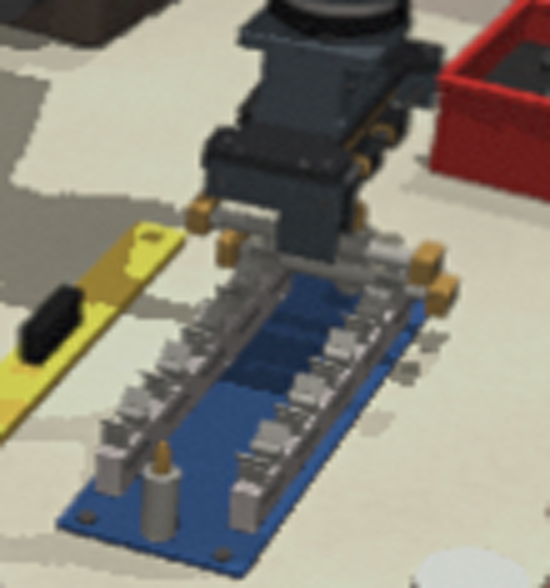

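Held fine over clip pair 3. The shaft formerly at (0.547,-0.237) has been knocked to (0.513,-0.246), so I'll use its new pose. I'll press this one now.

Emit:
arm_command:
  targets:
    - [0.05, 0.03, 0, 0, 0, 0]
    - [0, 0, 0.3, 0, 0, 0]
    - [0, 0, 0.25, 0, 0, 0]
    - [0, 0, 0, 0, 0, 0]

```text
t: 22.4
position: [0.5422, 0.3138, 0.0698]
tool_rot: [[-0.992, -0.124, 0.004], [-0.124, 0.992, 0.002], [-0.004, 0.001, -1.0]]
ft_force: [0.6, -0.3, -2.2]
opening: 0.143
```

```bash
python3 -c "
from tgt import *
s=monitor.sense();print(s['ft_force'],s['moment'],s['opening']*91)
x,y=clip(3); plan([x,y,0.042],187.2)"
```

```text
[ 0.58807801 -0.3438796  -2.20231291] [ 0.03461076 -0.07781184  0.02233088] 13.051274106675955
from [0.5422 0.3138 0.0698] yaw -172.89 n 1 t 22.4
[[0.01, 0.0, 0.46, 0.01, 0.03, -0.01]]
```

Emit:
arm_command:
  targets:
    - [0, 0, 0.15, 0, 0.02, 0]
    - [0, 0, 0.15, 0, 0, 0]
    - [0, 0, 0.12, 0, 0, 0]
    - [0, 0, 0.12, 0, 0, 0]

```text
t: 22.9
position: [0.5445, 0.3145, 0.0384]
tool_rot: [[-0.992, -0.124, 0.006], [-0.124, 0.992, 0.003], [-0.006, 0.002, -1.0]]
ft_force: [-5.5, -8.1, 45.0]
opening: 0.145
```

```bash
python3 -c "
from tgt import *
s=monitor.sense();print(s['ft_force'],s['moment'],s['opening']*91)
x,y=clip(3); plan([x,y,0.0415],187.2)"
```

```text
[-5.47490128 -8.05443509 45.04458838] [-1.30091475  0.8267726  -0.0589167 ] 13.181084799552213
from [0.5445 0.3145 0.0384] yaw -172.88 n 1 t 22.9
[[0.04, -0.0, -0.05, 0.02, 0.04, -0.01]]
```

Emit:
arm_command:
  targets:
    - [0.03, 0, -0.05, 0, 0.03, 0]
    - [0, 0, 0, 0, 0, 0]
    - [0, 0, 0, 0, 0, 0]
    - [0, 0, 0, 0, 0, 0]
  grip: 0.4

```text
t: 23.4
position: [0.5429, 0.3143, 0.0408]
tool_rot: [[-0.992, -0.124, 0.002], [-0.124, 0.992, 0.003], [-0.002, 0.002, -1.0]]
ft_force: [0.2, 0.6, 0.6]
opening: 0.299
```

Emit:
arm_command:
  targets:
    - [0, 0, -0.4, 0, 0, 0]
    - [0, 0, -0.7, 0, 0, 0]
    - [0, 0, -0.6, 0, 0, 0]
    - [0, 0, 0, 0, 0, 0]
  grip: 0.15

```text
t: 23.9
position: [0.5424, 0.3139, 0.1447]
tool_rot: [[-0.992, -0.124, 0.0], [-0.124, 0.992, 0.002], [-0.0, 0.002, -1.0]]
ft_force: [-0.6, -0.6, 0.5]
opening: 0.425
```

```bash
python3 -c "
from tgt import *
s=monitor.sense();print(s['ft_force'],s['opening']*91)
plan([.513,-.2456,0.12],163.4)"; python3 look.py 9;python3 -c "
import cv2
s=cv2.imread('pics/scene9.png'); cv2.imwrite('pics/s9z.png',cv2.resize(s[200:350,80:270],None,fx=4,fy=4,interpolation=cv2.INTER_CUBIC))"
```

```text
[-0.61247356 -0.6431137   0.54871432] 38.68151874742962
from [0.5424 0.3139 0.1447] yaw -172.88 n 11 t 23.9
[[0.15, -0.84, 0.04, 0.0, -0.0, 0.27],
[0.12, -0.84, 0.04, 0.0, -0.0, 0.27],
[0.09, -0.84, 0.04, 0.0, -0.0, 0.27],
[0.05, -0.85, 0.04, 0.0, -0.0, 0.27],
[0.02, -0.85, 0.04, 0.0, -0.0, 0.27],
[-0.01, -0.85, 0.04, 0.0, -0.0, 0.27],
[-0.04, -0.85, 0.04, 0.0, -0.0, 0.27],
[-0.07, -0.85, 0.04, 0.0, -0.0, 0.27],
[-0.11, -0.84, 0.04, 0.0, -0.0, 0.27],
[-0.14, -0.84, 0.04, 0.0, -0.0, 0.27],
[-0.17, -0.83, 0.04, 0.0, -0.0, 0.27]]
shaft mid [ 0.5331 -0.2978  0.0231] ang -13.1 len 0.1362 gap 0.0010
shaft mid [ 0.5339 -0.3263  0.0233] ang 11.3 len 0.1335 gap 0.0015
shaft mid [ 0.5339 -0.3582  0.0232] ang -16.1 len 0.1362 gap 0.0015
shaft mid [ 0.5235 -0.3023  0.0231] ang 33.9 len 0.1327 gap 0.0015
shaft mid [ 0.5131 -0.2456  0.0222] ang -16.7 len 0.1367 gap 0.0020
```

View pics/s9z.png

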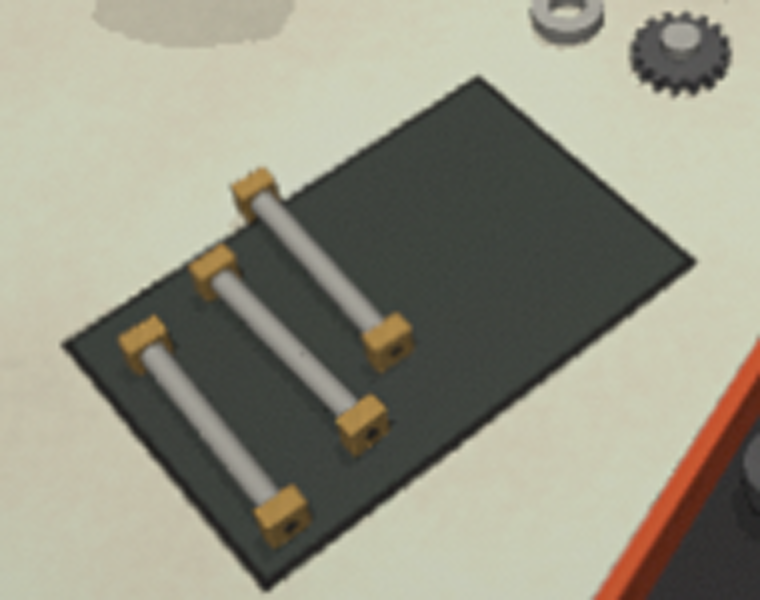

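The knocked shaft now lies with its near block at the mat edge (zoom (255,195)) but level. The other two haven't moved. On to the knocked one.

Emit:
arm_command:
  targets:
    - [0.08, -0.42, 0, 0, 0, 0.15]
    - [0.15, -0.84, 0, 0, 0, 0.27]
    - [0.12, -0.84, 0, 0, 0, 0.27]
    - [0.09, -0.84, 0, 0, 0, 0.27]
    - [0.05, -0.85, 0, 0, 0, 0.27]
    - [0.02, -0.85, 0, 0, 0, 0.27]
    - [-0.02, -0.85, 0, 0, 0, 0.27]
    - [-0.06, -0.85, 0, 0, 0, 0.27]
    - [-0.11, -0.85, 0.04, 0, 0, 0.27]
    - [-0.15, -0.84, 0.04, 0, 0, 0.27]
    - [-0.2, -0.6, 0.04, 0, 0, 0.27]
    - [-0.1, -0.25, 0.04, 0, 0, 0.1]
    - [0, 0, 0, 0, 0, 0]

```text
t: 25.62
position: [0.4962, -0.249, 0.1202]
tool_rot: [[-0.952, 0.306, -0.025], [0.306, 0.952, 0.002], [0.024, -0.006, -1.0]]
ft_force: [-0.1, 1.3, -0.8]
opening: 0.422
```

```bash
python3 look.py 10; python3 rackchk.py 10; python3 -c "
from tgt import *
s=monitor.sense();print(s['ft_force'],s['opening']*91)
plan([.513,-.2456,0.06],163.4)"
```

```text
clip 3 -1 px err top 0.8 scene 4.8 [ 3.6 -3.2] tri rack x -63.0 y 55.5 (want -68,54) z 66.2 gap 10.1
clip 3 1 px err top 1.1 scene 4.4 [ 2.9 -3.3] tri rack x 71.4 y 55.5 (want 68,54) z 65.9 gap 7.2
[-0.5004071   0.02189141 -0.50463982] 38.949850442739205
from [ 0.4964 -0.2477  0.1206] yaw 162.27 n 2 t 25.725
[[-0.14, 0.06, 0.5, -0.02, -0.09, -0.07],
[-0.13, 0.06, 0.5, -0.02, -0.09, -0.07]]
```

```bash
python3 -c "
import cv2
s=cv2.imread('pics/scene10.png'); a=cv2.resize(s[90:210,235:335],None,fx=5,fy=5,interpolation=cv2.INTER_CUBIC); cv2.imwrite('pics/s10z.png',a)"
```

```text
(no output)
```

View pics/s10z.png

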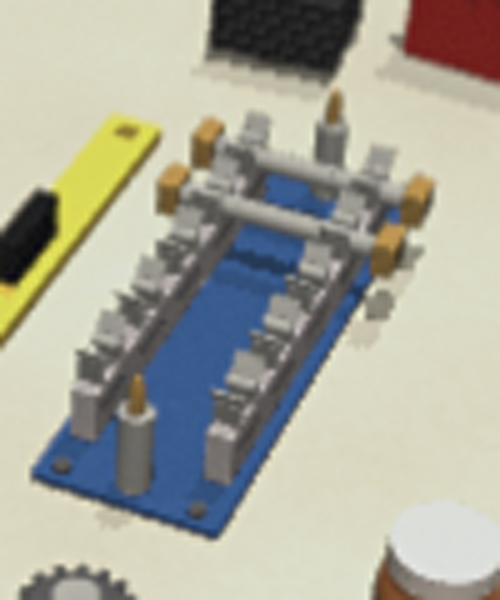

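Emit:
arm_command:
  targets:
    - [-0.14, 0.04, 0.3, -0.02, -0.09, -0.07]
    - [-0.13, 0.04, 0.4, -0.02, -0.09, -0.07]
    - [0, 0, 0.2, 0, 0, 0]
    - [0, 0, 0, 0, 0, 0]

```text
t: 26.22
position: [0.5129, -0.2428, 0.0658]
tool_rot: [[-0.96, 0.28, 0.001], [0.28, 0.96, 0.001], [-0.001, 0.001, -1.0]]
ft_force: [0.1, 0.1, 0.4]
opening: 0.425
```

```bash
python3 -c "
from h import *
plan([.513,-.2456,0.007],163.4)"
```

```text
from [ 0.5129 -0.2428  0.0658] yaw 163.77 n 2 t 26.225
[[-0.01, -0.02, 0.49, 0.0, 0.0, 0.02],
[-0.01, -0.02, 0.49, 0.0, 0.0, 0.02]]
```

Both fitted shafts lie at the same height and parallel, blocks at zoom (172,190)/(388,250) and (207,143)/(417,200). I'll carry on down.

Emit:
arm_command:
  targets:
    - [-0.01, -0.03, 0.3, 0, 0, 0.05]
    - [0, -0.01, 0.4, 0, 0, 0]
    - [0, 0, 0.19, 0, 0, 0]
    - [0, 0, 0, 0, 0, 0]

```text
t: 26.72
position: [0.514, -0.2448, 0.0144]
tool_rot: [[-0.959, 0.285, 0.004], [0.285, 0.959, -0.001], [-0.004, 0.0, -1.0]]
ft_force: [-0.8, 0.4, 0.4]
opening: 0.423
```

```bash
python3 -c "
from h import *
plan([.513,-.2456,0.007],163.4)"
```

```text
from [ 0.514  -0.2448  0.0144] yaw 163.44 n 1 t 26.725
[[0.01, -0.02, 0.12, 0.0, 0.03, 0.0]]
```

Emit:
arm_command:
  targets:
    - [0.01, -0.01, 0.12, 0, 0.03, 0]
    - [0, 0, 0, 0, 0, 0]
    - [0, 0, 0, 0, 0, 0]
    - [0, 0, 0, 0, 0, 0]
    - [0, 0, 0, 0, 0, 0]
    - [0, 0, 0, 0, 0, 0]
  grip: 1

```text
t: 27.48
position: [0.5141, -0.2457, 0.0087]
tool_rot: [[-0.959, 0.285, 0.001], [0.285, 0.959, -0.001], [-0.002, -0.001, -1.0]]
ft_force: [0.3, 0.6, -1.4]
opening: 0.143
```

Emit:
arm_command:
  targets:
    - [0, 0, -0.3, 0, 0, 0]
    - [0, 0, -0.7, 0, 0, 0]
    - [0, 0, -0.8, 0, 0, 0]
    - [0, 0, -0.3, 0, 0, 0]
    - [0, 0, 0, 0, 0, 0]

```text
t: 28.1
position: [0.5133, -0.2452, 0.1378]
tool_rot: [[-0.959, 0.285, -0.0], [0.285, 0.959, -0.0], [0.0, -0.0, -1.0]]
ft_force: [0.1, 0.2, -2.7]
opening: 0.145
```

```bash
python3 -c "
from tgt import *
s=monitor.sense();print(s['ft_force'],s['moment'],s['opening']*91)
x,y=clip(2); print(x,y)
plan([x,y,0.14],187.2)"
```

```text
[ 0.08048736  0.24747331 -2.7043857 ] [ 0.06269603 -0.16588979  0.01220947] 13.23684650027646
0.5487 0.2605
from [ 0.5133 -0.2452  0.1378] yaw 163.44 n 10 t 28.1
[[0.18, 0.82, -0.0, -0.0, -0.0, -0.3],
[0.15, 0.83, -0.0, -0.0, -0.0, -0.3],
[0.11, 0.84, -0.0, -0.0, -0.0, -0.3],
[0.08, 0.84, -0.0, -0.0, -0.0, -0.3],
[0.05, 0.84, -0.0, -0.0, -0.0, -0.3],
[0.01, 0.84, -0.0, -0.0, -0.0, -0.3],
[-0.03, 0.84, -0.0, -0.0, -0.0, -0.3],
[-0.06, 0.84, -0.0, -0.0, -0.0, -0.3],
[-0.09, 0.84, -0.0, -0.0, -0.0, -0.3],
[-0.13, 0.83, -0.0, -0.0, -0.0, -0.3]]
```

Emit:
arm_command:
  targets:
    - [0.1, 0.41, 0, 0, 0, -0.15]
    - [0.18, 0.82, 0, 0, 0, -0.3]
    - [0.15, 0.83, 0, 0, 0, -0.3]
    - [0.11, 0.84, 0, 0, 0, -0.3]
    - [0.08, 0.84, 0, 0, 0, -0.3]
    - [0.05, 0.84, 0, 0, 0, -0.3]
    - [0, 0.84, 0, 0, 0, -0.3]
    - [-0.05, 0.84, 0, 0, 0, -0.3]
    - [-0.1, 0.84, 0, 0, 0, -0.3]
    - [-0.16, 0.6, 0, 0, 0, -0.25]
    - [-0.16, 0.3, 0, 0, 0, -0.1]
    - [0, 0, 0, 0, 0, 0]

```text
t: 29.6
position: [0.5458, 0.2545, 0.1225]
tool_rot: [[-0.992, -0.127, -0.016], [-0.127, 0.992, -0.001], [0.016, 0.001, -1.0]]
ft_force: [-0.5, -0.3, -2.4]
opening: 0.141
```

```bash
python3 -c "
from tgt import *
s=monitor.sense();print(s['ft_force'],s['moment'],s['opening']*91)
x,y=clip(2); plan([x,y,0.1],187.2)"
```

```text
[-0.52072841 -0.33487926 -2.38453533] [ 0.11371369 -0.09462297  0.01424082] 12.866601743613856
from [0.5458 0.2545 0.1225] yaw -172.68 n 1 t 29.6
[[-0.07, 0.09, 0.37, 0.01, -0.12, 0.01]]
```

Emit:
arm_command:
  targets:
    - [-0.06, 0.09, 0, 0, -0.12, 0]
    - [0, 0, 0.3, 0, 0, 0]
    - [0, 0, 0.25, 0, 0, 0]
    - [0, 0, 0, 0, 0, 0]

```text
t: 30.1
position: [0.5476, 0.258, 0.0867]
tool_rot: [[-0.992, -0.124, -0.0], [-0.124, 0.992, -0.0], [0.0, -0.0, -1.0]]
ft_force: [0.2, -0.2, -2.2]
opening: 0.144
```

```bash
python3 -c "
from tgt import *
s=monitor.sense();print(s['ft_force'],s['moment'],s['opening']*91)
x,y=clip(2); plan([x,y,0.07],187.2)"; python3 look.py 11;python3 -c "
import cv2
s=cv2.imread('pics/scene11.png'); cv2.imwrite('pics/s11z.png',cv2.resize(s[60:200,230:340],None,fx=5,fy=4.2,interpolation=cv2.INTER_CUBIC))"
```

```text
[ 0.18884588 -0.20696369 -2.21581391] [ 0.10880757 -0.07860947  0.03309824] 13.092714242357205
from [0.5476 0.258  0.0867] yaw -172.86 n 1 t 30.1
[[-0.02, 0.04, 0.28, -0.0, -0.0, -0.01]]
shaft mid [ 0.5331 -0.298   0.0226] ang -13.2 len 0.1362 gap 0.0013
shaft mid [ 0.5339 -0.3264  0.0229] ang 11.2 len 0.1335 gap 0.0015
shaft mid [ 0.5339 -0.3582  0.0231] ang -16.1 len 0.1362 gap 0.0016
```

View pics/s11z.png

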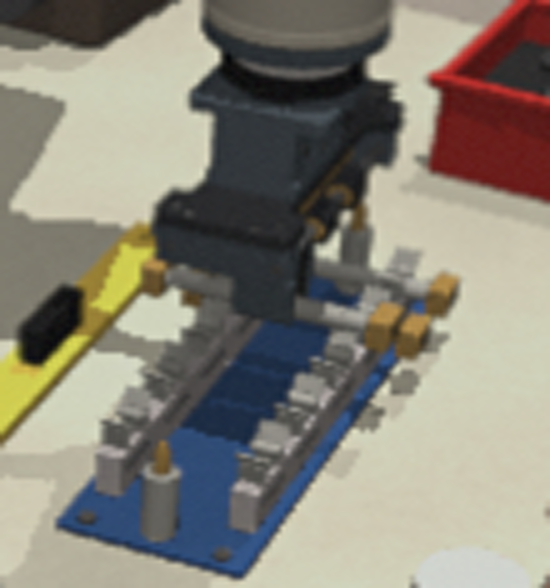

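The shaft is held level over the middle pair, so I'll press.

Emit:
arm_command:
  targets:
    - [-0.02, 0.04, 0.1, 0, 0, 0]
    - [0, 0, 0.15, 0, 0, 0]
    - [0, 0, 0, 0, 0, 0]

```text
t: 30.58
position: [0.55, 0.2613, 0.0729]
tool_rot: [[-0.992, -0.124, 0.003], [-0.124, 0.992, 0.001], [-0.003, 0.001, -1.0]]
ft_force: [-0.9, -0.8, -2.2]
opening: 0.144
```

Emit:
arm_command:
  targets:
    - [0, 0, 0.15, 0, 0, 0]
    - [0, 0, 0.15, 0, 0, 0]
    - [0, 0, 0.12, 0, 0, 0]

```text
t: 30.95
position: [0.5514, 0.2613, 0.0476]
tool_rot: [[-0.992, -0.124, 0.006], [-0.124, 0.992, 0.002], [-0.006, 0.001, -1.0]]
ft_force: [-0.1, -3.1, 5.1]
opening: 0.142
```

```bash
python3 -c "
from tgt import *
s=monitor.sense();print(s['ft_force'],s['moment'],s['opening']*91)
x,y=clip(2); plan([x,y,0.0425],187.2)"
```

```text
[-0.12908454 -3.14632923  5.09050166] [-0.41982755 -0.12711119  0.01141561] 12.955292409604274
from [0.5514 0.2613 0.0476] yaw -172.85 n 1 t 30.95
[[0.05, -0.01, 0.08, 0.01, 0.04, -0.01]]
```

Emit:
arm_command:
  targets:
    - [0.04, -0.02, 0.12, 0, 0.04, 0]
    - [0, -0.01, 0.1, 0, 0, 0]

```text
t: 31.2
position: [0.5516, 0.2604, 0.0363]
tool_rot: [[-0.992, -0.124, 0.006], [-0.124, 0.992, 0.003], [-0.006, 0.003, -1.0]]
ft_force: [-7.9, 1.3, 45.7]
opening: 0.147
```

```bash
python3 -c "
from tgt import *
s=monitor.sense();print(s['ft_force'],s['moment'],s['opening']*91)
x,y=clip(2); plan([x,y,0.0425],187.2)"
```

```text
[-7.86943601  1.25395031 45.74194863] [0.43532917 1.09778166 0.04136477] 13.344685499832854
from [0.5516 0.2604 0.0363] yaw -172.86 n 1 t 31.2
[[0.05, 0.01, -0.1, 0.02, 0.05, -0.01]]
```

Emit:
arm_command:
  targets:
    - [0.03, 0, -0.06, 0, 0.03, 0]
    - [0, 0, 0, 0, 0, 0]
    - [0, 0, 0, 0, 0, 0]
    - [0, 0, 0, 0, 0, 0]
  grip: 0.4

```text
t: 31.7
position: [0.5496, 0.2601, 0.039]
tool_rot: [[-0.992, -0.124, 0.001], [-0.124, 0.992, 0.003], [-0.002, 0.003, -1.0]]
ft_force: [-0.0, -0.3, 0.5]
opening: 0.3
```

Emit:
arm_command:
  targets:
    - [0, 0, -0.4, 0, 0, 0]
    - [0, 0, -0.7, 0, 0, 0]
    - [0, 0, -0.6, 0, 0, 0]
    - [0, 0, 0, 0, 0, 0]
  grip: 0.15

```text
t: 32.2
position: [0.5488, 0.2595, 0.1423]
tool_rot: [[-0.992, -0.124, -0.001], [-0.124, 0.992, 0.002], [0.001, 0.002, -1.0]]
ft_force: [-0.4, 0.1, 0.5]
opening: 0.425
```

```bash
python3 -c "
from tgt import *
s=monitor.sense();print(s['ft_force'],s['opening']*91)
plan([.5331,-.2978,0.12],166.9)"; python3 look.py 12
```

```text
[-0.3504895   0.05070077  0.52985602] 38.67303320977279
from [0.5488 0.2595 0.1423] yaw -172.87 n 11 t 32.2
[[0.13, -0.84, 0.03, 0.0, -0.0, 0.23],
[0.1, -0.84, 0.03, 0.0, -0.0, 0.23],
[0.07, -0.84, 0.03, 0.0, -0.0, 0.23],
[0.05, -0.84, 0.03, 0.0, -0.0, 0.23],
[0.02, -0.84, 0.03, 0.0, -0.0, 0.23],
[-0.01, -0.84, 0.03, 0.0, -0.0, 0.23],
[-0.03, -0.84, 0.03, 0.0, -0.0, 0.23],
[-0.06, -0.84, 0.03, 0.0, -0.0, 0.23],
[-0.09, -0.84, 0.03, 0.0, -0.0, 0.23],
[-0.11, -0.84, 0.03, 0.0, -0.0, 0.23],
[-0.14, -0.83, 0.03, 0.0, -0.0, 0.23]]
shaft mid [ 0.5331 -0.298   0.0226] ang -13.2 len 0.1362 gap 0.0013
shaft mid [ 0.5339 -0.3264  0.0229] ang 11.2 len 0.1335 gap 0.0015
shaft mid [ 0.5339 -0.3581  0.0233] ang -16.0 len 0.1362 gap 0.0015
```

Emit:
arm_command:
  targets:
    - [0.06, -0.42, 0, 0, 0, 0.12]
    - [0.13, -0.84, 0, 0, 0, 0.23]
    - [0.1, -0.84, 0, 0, 0, 0.23]
    - [0.07, -0.84, 0, 0, 0, 0.23]
    - [0.04, -0.84, 0, 0, 0, 0.23]
    - [0, -0.84, 0, 0, 0, 0.23]
    - [-0.03, -0.84, 0, 0, 0, 0.23]
    - [-0.07, -0.84, 0.03, 0, 0, 0.23]
    - [-0.12, -0.84, 0.03, 0, 0, 0.23]
    - [-0.17, -0.84, 0.03, 0, 0, 0.23]
    - [-0.2, -0.5, 0.03, 0, 0, 0.2]
    - [-0.15, -0.2, 0.03, 0, 0, 0.1]
    - [0, 0, 0, 0, 0, 0]

```text
t: 33.92
position: [0.5416, -0.2822, 0.1111]
tool_rot: [[-0.972, 0.231, -0.031], [0.231, 0.973, 0.007], [0.031, -0.0, -1.0]]
ft_force: [0.2, -0.2, -0.5]
opening: 0.427
```

```bash
python3 look.py 13; python3 -c "
from tgt import *
plan([.5331,-.298,0.06],166.9)
s=cv2.imread('pics/scene13.png'); cv2.imwrite('pics/s13z.png',cv2.resize(s[90:210,235:335],None,fx=5,fy=5,interpolation=cv2.INTER_CUBIC))"
```

```text
from [ 0.5413 -0.281   0.1116] yaw 166.73 n 1 t 34.025
[[0.04, -0.31, 0.86, -0.0, -0.23, -0.02]]
```

View pics/s13z.png

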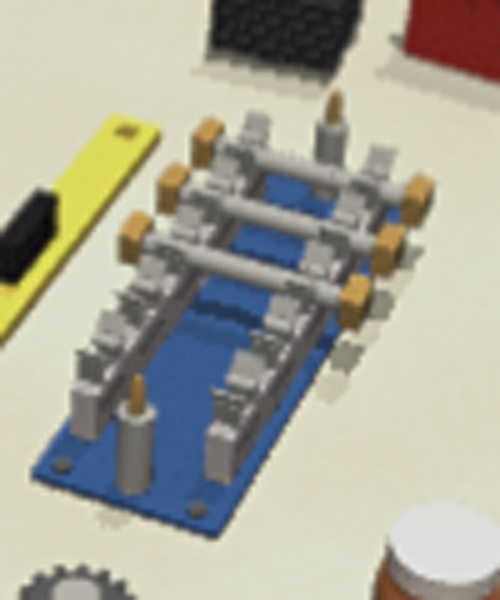

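Three shafts are in and evenly spaced, with blocks at zoom (135,238)/(355,300) for the newest. On to the fourth.

Emit:
arm_command:
  targets:
    - [0.03, -0.2, 0.3, 0, -0.15, 0]
    - [0, -0.08, 0.4, 0, -0.08, 0]
    - [0, 0, 0.1, 0, 0, 0]
    - [0, 0, 0, 0, 0, 0]

```text
t: 34.52
position: [0.5353, -0.2919, 0.0638]
tool_rot: [[-0.975, 0.223, 0.001], [0.223, 0.975, -0.0], [-0.001, 0.0, -1.0]]
ft_force: [0.9, 0.4, 0.2]
opening: 0.43
```

```bash
python3 -c "
from h import *
plan([.5331,-.298,0.007],166.9)"
```

```text
from [ 0.5353 -0.2919  0.0638] yaw 167.09 n 2 t 34.525
[[0.01, -0.05, 0.47, 0.0, 0.0, 0.01],
[0.01, -0.05, 0.47, 0.0, 0.0, 0.01]]
```

Emit:
arm_command:
  targets:
    - [0.02, -0.08, 0.3, 0, 0, 0.02]
    - [0, -0.01, 0.38, 0, 0, 0]
    - [0, 0, 0.18, 0, 0, 0]
    - [0, 0, 0, 0, 0, 0]

```text
t: 35.02
position: [0.534, -0.2971, 0.0109]
tool_rot: [[-0.974, 0.225, 0.003], [0.225, 0.974, -0.001], [-0.003, -0.001, -1.0]]
ft_force: [-0.3, 0.3, -0.1]
opening: 0.424
```

```bash
python3 -c "
from h import *
plan([.5331,-.298,0.0065],166.9)"
```

```text
from [ 0.534  -0.2971  0.0109] yaw 167.00 n 1 t 35.025
[[0.01, -0.02, 0.07, -0.01, 0.02, 0.01]]
```

Emit:
arm_command:
  targets:
    - [0.01, -0.01, 0.07, 0, 0.02, 0]
    - [0, 0, 0, 0, 0, 0]
    - [0, 0, 0, 0, 0, 0]
    - [0, 0, 0, 0, 0, 0]
    - [0, 0, 0, 0, 0, 0]
    - [0, 0, 0, 0, 0, 0]
  grip: 1

```text
t: 35.78
position: [0.534, -0.298, 0.008]
tool_rot: [[-0.974, 0.225, 0.002], [0.225, 0.974, -0.002], [-0.002, -0.002, -1.0]]
ft_force: [0.7, -0.3, -1.9]
opening: 0.143
```

Emit:
arm_command:
  targets:
    - [0, 0, -0.3, 0, 0, 0]
    - [0, 0, -0.7, 0, 0, 0]
    - [0, 0, -0.8, 0, 0, 0]
    - [0, 0, -0.3, 0, 0, 0]
    - [0, 0, 0, 0, 0, 0]

```text
t: 36.4
position: [0.5339, -0.2979, 0.1424]
tool_rot: [[-0.974, 0.225, 0.004], [0.225, 0.974, -0.003], [-0.004, -0.002, -1.0]]
ft_force: [0.4, -0.2, -2.8]
opening: 0.145
```

```bash
python3 -c "
from tgt import *
s=monitor.sense();print(s['ft_force'],s['moment'],s['opening']*91)
x,y=clip(1); print(x,y)
plan([x,y,0.14],187.2)"
```

```text
[ 0.38328102 -0.21022444 -2.79737264] [ 0.11183329 -0.16155297  0.0178513 ] 13.234564407521951
0.5554679946124724 0.2069258061290182
from [ 0.5339 -0.2979  0.1424] yaw 167.00 n 10 t 36.4
[[0.15, 0.83, 0.0, -0.0, 0.0, -0.25],
[0.12, 0.83, 0.0, -0.0, 0.0, -0.25],
[0.1, 0.84, 0.0, -0.0, 0.0, -0.25],
[0.07, 0.84, 0.0, -0.0, 0.0, -0.25],
[0.04, 0.84, 0.0, -0.0, 0.0, -0.25],
[0.01, 0.84, 0.0, -0.0, 0.0, -0.25],
[-0.02, 0.84, 0.0, -0.0, 0.0, -0.25],
[-0.05, 0.84, 0.0, -0.0, 0.0, -0.25],
[-0.08, 0.84, 0.0, -0.0, 0.0, -0.25],
[-0.11, 0.83, 0.0, -0.0, 0.0, -0.25]]
```

Emit:
arm_command:
  targets:
    - [0.07, 0.41, 0, 0, 0, -0.12]
    - [0.15, 0.83, 0, 0, 0, -0.25]
    - [0.12, 0.83, 0, 0, 0, -0.25]
    - [0.1, 0.84, 0, 0, 0, -0.25]
    - [0.07, 0.84, 0, 0, 0, -0.25]
    - [0.04, 0.84, 0, 0, 0, -0.25]
    - [0, 0.84, 0, 0, 0, -0.25]
    - [-0.05, 0.84, 0, 0, 0, -0.25]
    - [-0.1, 0.84, 0, 0, 0, -0.25]
    - [-0.16, 0.6, 0, 0, 0, -0.2]
    - [-0.16, 0.35, 0, 0, 0, -0.1]
    - [0, 0, 0, 0, 0, 0]

```text
t: 37.9
position: [0.5514, 0.2145, 0.1324]
tool_rot: [[-0.991, -0.13, -0.013], [-0.13, 0.992, -0.001], [0.013, 0.0, -1.0]]
ft_force: [0.6, -0.0, -1.9]
opening: 0.148
```

```bash
python3 -c "
from tgt import *
s=monitor.sense();print(s['ft_force'],s['moment'],s['opening']*91)
x,y=clip(1); plan([x,y-.0005,0.085],187.2)"
```

```text
[ 0.59023298 -0.01585829 -1.89021377] [ 0.13001616 -0.11686509  0.02171955] 13.429689591379361
from [0.5514 0.2145 0.1324] yaw -172.56 n 1 t 37.9
[[-0.06, -0.14, 0.79, 0.0, -0.09, 0.03]]
```

Emit:
arm_command:
  targets:
    - [-0.05, -0.14, 0, 0, -0.09, 0.03]
    - [0, 0, 0.35, 0, 0, 0]
    - [0, 0, 0.35, 0, 0, 0]
    - [0, 0, 0, 0, 0, 0]

```text
t: 38.4
position: [0.5535, 0.2024, 0.0885]
tool_rot: [[-0.992, -0.123, -0.001], [-0.123, 0.992, -0.001], [0.001, -0.001, -1.0]]
ft_force: [-0.0, -1.0, -2.4]
opening: 0.141
```

```bash
python3 -c "
from tgt import *
s=monitor.sense();print(s['ft_force'],s['moment'],s['opening']*91)
x,y=clip(1); plan([x,y-.0005,0.07],187.2)"; python3 look.py 14;python3 -c "
import cv2
s=cv2.imread('pics/scene14.png'); cv2.imwrite('pics/s14z.png',cv2.resize(s[60:200,230:340],None,fx=5,fy=4.2,interpolation=cv2.INTER_CUBIC))"
```

```text
[-0.04809931 -0.97570059 -2.3739124 ] [ 0.12936089 -0.11286431 -0.01278188] 12.844645990208317
from [0.5535 0.2024 0.0885] yaw -172.96 n 1 t 38.4
[[-0.04, 0.06, 0.31, -0.01, -0.01, -0.02]]
shaft mid [ 0.5339 -0.3582  0.0231] ang -16.1 len 0.1363 gap 0.0015
```

View pics/s14z.png

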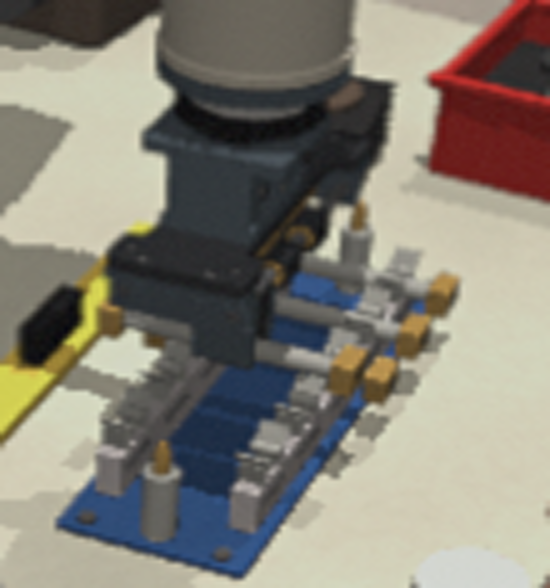

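The fourth shaft is held level over clip pair 1, so I'll line it up and press.

Emit:
arm_command:
  targets:
    - [-0.04, 0.06, 0.05, 0, 0, -0.02]
    - [0, 0, 0.2, 0, 0, 0]
    - [0, 0, 0, 0, 0, 0]

```text
t: 38.88
position: [0.5576, 0.207, 0.0757]
tool_rot: [[-0.992, -0.125, 0.004], [-0.125, 0.992, 0.0], [-0.004, -0.0, -1.0]]
ft_force: [-0.3, 0.2, -0.8]
opening: 0.152
```

```bash
python3 -c "
from tgt import *
x,y=clip(1); plan([x,y-.0005,0.042],187.2)"
```

```text
from [0.5576 0.207  0.0757] yaw -172.79 n 1 t 38.875
[[0.04, -0.0, 0.56, -0.0, 0.03, 0.0]]
```

Emit:
arm_command:
  targets:
    - [0.03, 0, 0, 0, 0.03, 0]
    - [0, 0, 0, 0, 0, 0]

```text
t: 39.12
position: [0.5558, 0.2068, 0.0758]
tool_rot: [[-0.992, -0.126, -0.0], [-0.126, 0.992, -0.0], [0.0, -0.0, -1.0]]
ft_force: [0.7, 0.8, -1.5]
opening: 0.147
```

```bash
python3 look.py 15;python3 -c "
from tgt import *
s=monitor.sense();print(s['ft_force'],s['moment'],s['opening']*91)
x,y=clip(1); plan([x,y-.0005,0.042],187.2)
s=cv2.imread('pics/scene15.png'); cv2.imwrite('pics/s15z.png',cv2.resize(s[60:200,230:340],None,fx=5,fy=4.2,interpolation=cv2.INTER_CUBIC))"
```

```text
shaft mid [ 0.5339 -0.3582  0.0231] ang -16.1 len 0.1363 gap 0.0015
[ 0.55038584 -0.37301183 -1.29174213] [ 0.09056298 -0.18835537 -0.00664231] 13.1113025382309
from [0.5559 0.2069 0.0759] yaw -172.79 n 1 t 39.225
[[0.01, -0.01, 0.56, -0.0, 0.0, 0.0]]
```

View pics/s15z.png

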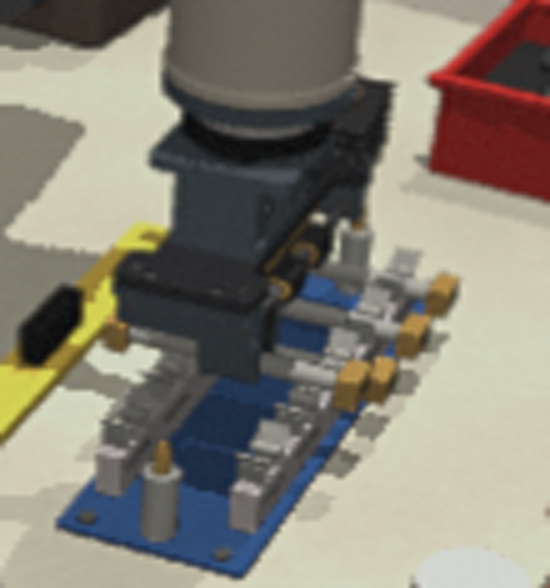

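```bash
python3 -c "
from tgt import *
c=cam('scene')
for sg in (-1,1):
  for z in (.075,.084): print(sg,z,proj(c,np.r_[np.array([.5559,.2069])+RX*sg*.068,z]))
s=cv2.imread('pics/scene15.png')
for b in blobs(hsvmask(s,(13,75,80),(25,255,255)),8): print(b[0].round(1),b[1]) if 240<b[0][0]<330 else 0
"
```

```text
-1 0.075 [[254.03714383 140.27221115]]
-1 0.084 [[254.10571629 137.68747896]]
1 0.075 [[299.68896841 153.78720193]]
1 0.084 [[299.99659049 151.18800473]]
[329.   43.9] 8
[324.2  44.9] 9
[249.3 124.8] 57
[308.3 142.7] 215
[286.1 128.1] 10
[262.  168.7] 23
[315.  215.6] 21
[321.4 229.9] 17
```

Emit:
arm_command:
  targets:
    - [0, 0, 0.2, 0, 0, 0]
    - [0, 0, 0.15, 0, 0, 0]
    - [0, 0, 0.12, 0, 0, 0]

```text
t: 39.6
position: [0.5569, 0.207, 0.0468]
tool_rot: [[-0.992, -0.126, 0.002], [-0.126, 0.992, 0.0], [-0.003, -0.0, -1.0]]
ft_force: [-0.2, -0.5, 5.6]
opening: 0.145
```

```bash
python3 -c "
from tgt import *
s=monitor.sense();print(s['ft_force'],s['moment'],s['opening']*91)
x,y=clip(1); plan([x,y-.0005,0.042],187.2)"
```

```text
[-0.18661927 -0.48882994  5.55537481] [-0.05479591 -0.19765006  0.00238734] 13.222914923476107
from [0.5569 0.207  0.0468] yaw -172.79 n 1 t 39.6
[[0.02, -0.01, 0.08, -0.0, 0.02, 0.0]]
```

Emit:
arm_command:
  targets:
    - [0.02, 0, 0.12, 0, 0.03, 0]
    - [0, 0, 0.1, 0, 0, 0]

```text
t: 39.85
position: [0.5579, 0.2071, 0.0353]
tool_rot: [[-0.992, -0.126, 0.003], [-0.126, 0.992, 0.001], [-0.003, 0.0, -1.0]]
ft_force: [-6.4, -4.0, 44.7]
opening: 0.147
```

Emit:
arm_command:
  targets:
    - [0.03, 0, -0.06, 0, 0.03, 0]
    - [0, 0, 0, 0, 0, 0]
    - [0, 0, 0, 0, 0, 0]
    - [0, 0, 0, 0, 0, 0]
  grip: 0.4

```text
t: 40.35
position: [0.5559, 0.2068, 0.0376]
tool_rot: [[-0.992, -0.126, -0.002], [-0.126, 0.992, -0.0], [0.002, 0.0, -1.0]]
ft_force: [0.3, -0.5, -0.3]
opening: 0.3
```

Emit:
arm_command:
  targets:
    - [0, 0, -0.4, 0, 0, 0]
    - [0, 0, -0.7, 0, 0, 0]
    - [0, 0, -0.6, 0, 0, 0]
    - [0, 0, 0, 0, 0, 0]
  grip: 0.15

```text
t: 40.85
position: [0.5554, 0.2067, 0.1411]
tool_rot: [[-0.992, -0.126, -0.005], [-0.126, 0.992, -0.001], [0.005, -0.0, -1.0]]
ft_force: [-0.6, -0.1, -0.4]
opening: 0.429
```

```bash
python3 -c "
from tgt import *
s=monitor.sense();print(s['ft_force'],s['opening']*91)
plan([.5339,-.3582,0.12],163.9)"; python3 look.py 16
```

```text
[-0.58429814 -0.10781512 -0.38030007] 39.00554325315748
from [0.5554 0.2067 0.1411] yaw -172.78 n 11 t 40.85
[[0.14, -0.84, 0.03, -0.0, -0.0, 0.26],
[0.11, -0.85, 0.03, -0.0, -0.0, 0.26],
[0.08, -0.85, 0.03, -0.0, -0.0, 0.26],
[0.05, -0.86, 0.03, -0.0, -0.0, 0.26],
[0.01, -0.86, 0.03, -0.0, -0.0, 0.26],
[-0.02, -0.86, 0.03, -0.0, -0.0, 0.26],
[-0.05, -0.86, 0.03, -0.0, -0.0, 0.26],
[-0.08, -0.85, 0.03, -0.0, -0.0, 0.26],
[-0.11, -0.85, 0.03, -0.0, -0.0, 0.26],
[-0.14, -0.84, 0.03, -0.0, -0.0, 0.26],
[-0.18, -0.84, 0.03, -0.0, -0.0, 0.26]]
shaft mid [ 0.5339 -0.3583  0.0228] ang -16.0 len 0.1363 gap 0.0017
```

Emit:
arm_command:
  targets:
    - [0.07, -0.42, 0, 0, 0, 0.13]
    - [0.14, -0.84, 0, 0, 0, 0.26]
    - [0.11, -0.85, 0, 0, 0, 0.26]
    - [0.08, -0.85, 0, 0, 0, 0.26]
    - [0.04, -0.86, 0, 0, 0, 0.26]
    - [0, -0.86, 0, 0, 0, 0.26]
    - [-0.03, -0.86, 0, 0, 0, 0.26]
    - [-0.07, -0.85, 0.03, 0, 0, 0.26]
    - [-0.11, -0.85, 0.03, 0, 0, 0.26]
    - [-0.15, -0.84, 0.03, 0, 0, 0.26]
    - [-0.2, -0.6, 0.03, 0, 0, 0.2]
    - [-0.15, -0.3, 0.03, 0, 0, 0.1]
    - [0, 0, 0, 0, 0, 0]

```text
t: 42.58
position: [0.5311, -0.3527, 0.1104]
tool_rot: [[-0.963, 0.268, -0.033], [0.268, 0.963, 0.007], [0.034, -0.002, -0.999]]
ft_force: [-0.2, 0.3, 0.2]
opening: 0.427
```

```bash
python3 look.py 17; python3 -c "
from tgt import *
plan([.5339,-.3582,0.06],163.9)
s=cv2.imread('pics/scene17.png'); cv2.imwrite('pics/s17z.png',cv2.resize(s[90:210,235:335],None,fx=5,fy=5,interpolation=cv2.INTER_CUBIC))
s=cv2.imread('pics/top17.png'); cv2.imwrite('pics/t17z.png',cv2.resize(s[180:255,90:240],None,fx=5,fy=5,interpolation=cv2.INTER_CUBIC))"
```

```text
from [ 0.531  -0.3511  0.1109] yaw 164.52 n 1 t 42.675
[[-0.11, -0.1, 0.84, -0.01, -0.24, 0.08]]
```

View pics/s17z.png

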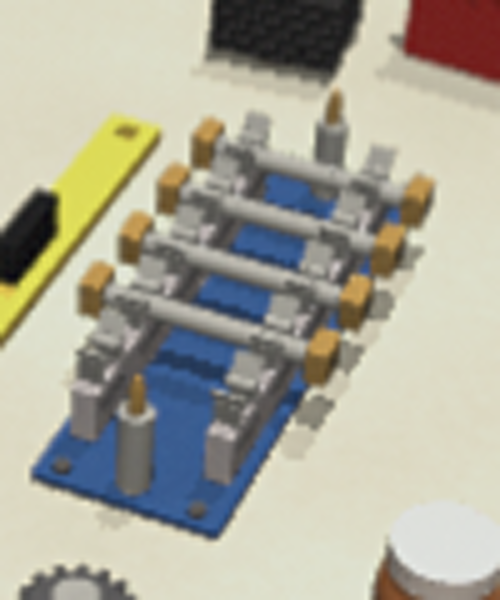

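View pics/t17z.png

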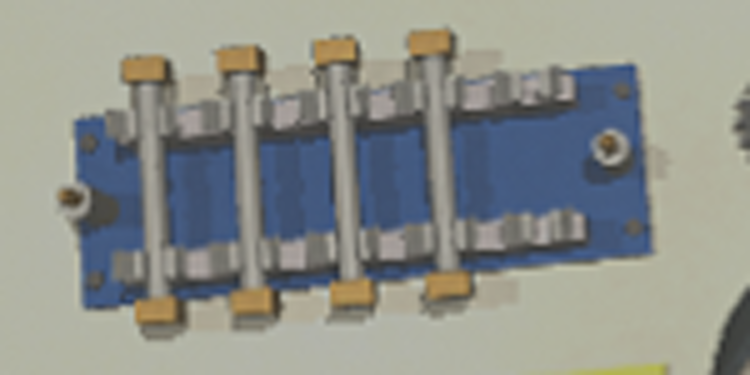

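Four shafts are in, parallel and evenly spaced in both views. The top zoom puts the dowels at (70,198) and (608,145). On to the last shaft.

Emit:
arm_command:
  targets:
    - [-0.06, -0.06, 0.3, 0, -0.15, 0.05]
    - [-0.03, -0.02, 0.4, 0, -0.09, 0.03]
    - [0, 0, 0.1, 0, 0, 0]
    - [0, 0, 0, 0, 0, 0]

```text
t: 43.18
position: [0.5349, -0.3518, 0.0627]
tool_rot: [[-0.962, 0.272, -0.001], [0.272, 0.962, -0.001], [0.0, -0.001, -1.0]]
ft_force: [-0.3, -0.1, 0.6]
opening: 0.428
```

```bash
python3 -c "
from h import *
plan([.5339,-.3582,0.0065],163.9)"
```

```text
from [ 0.5349 -0.3518  0.0627] yaw 164.21 n 2 t 43.175
[[-0.01, -0.05, 0.47, -0.0, -0.0, 0.02],
[-0.01, -0.05, 0.47, -0.0, -0.0, 0.02]]
```

Emit:
arm_command:
  targets:
    - [-0.01, -0.08, 0.3, 0, 0, 0.04]
    - [0, -0.01, 0.38, 0, 0, 0]
    - [0, 0, 0.18, 0, 0, 0]
    - [0, 0, 0, 0, 0, 0]

```text
t: 43.68
position: [0.5349, -0.3579, 0.0098]
tool_rot: [[-0.961, 0.277, 0.001], [0.277, 0.961, -0.003], [-0.002, -0.002, -1.0]]
ft_force: [-0.0, 0.2, -0.4]
opening: 0.424
```

```bash
python3 -c "
from h import *
plan([.5339,-.3582,0.0065],163.9)"
```

```text
from [ 0.5349 -0.3579  0.0098] yaw 163.91 n 1 t 43.675
[[0.02, -0.01, 0.06, -0.02, 0.01, 0.0]]
```

Emit:
arm_command:
  targets:
    - [0.01, 0, 0.05, -0.01, 0.01, 0]
    - [0, 0, 0, 0, 0, 0]
    - [0, 0, 0, 0, 0, 0]
    - [0, 0, 0, 0, 0, 0]
    - [0, 0, 0, 0, 0, 0]
    - [0, 0, 0, 0, 0, 0]
  grip: 1

```text
t: 44.42
position: [0.535, -0.3583, 0.0083]
tool_rot: [[-0.961, 0.277, 0.001], [0.277, 0.961, -0.002], [-0.002, -0.002, -1.0]]
ft_force: [0.7, -0.2, -2.0]
opening: 0.146
```

Emit:
arm_command:
  targets:
    - [0, 0, -0.3, 0, 0, 0]
    - [0, 0, -0.7, 0, 0, 0]
    - [0, 0, -0.8, 0, 0, 0]
    - [0, 0, -0.3, 0, 0, 0]
    - [0, 0, 0, 0, 0, 0]

```text
t: 45.05
position: [0.535, -0.3581, 0.1427]
tool_rot: [[-0.961, 0.277, 0.003], [0.277, 0.961, -0.003], [-0.004, -0.002, -1.0]]
ft_force: [0.3, -0.6, -3.2]
opening: 0.144
```

```bash
python3 -c "
from tgt import *
s=monitor.sense();print(s['ft_force'],s['moment'],s['opening']*91)
x,y=clip(0); print(x,y)
plan([x,y,0.14],187.2)"
```

```text
[ 0.2824143  -0.63651892 -3.24312378] [ 0.10345311 -0.16127686 -0.01404777] 13.127446523683272
0.5622359892249448 0.1533516122580364
from [ 0.535  -0.3581  0.1427] yaw 163.91 n 10 t 45.05
[[0.19, 0.83, 0.0, -0.0, 0.0, -0.29],
[0.16, 0.84, 0.0, -0.0, 0.0, -0.29],
[0.12, 0.84, 0.0, -0.0, 0.0, -0.29],
[0.09, 0.85, 0.0, -0.0, 0.0, -0.29],
[0.06, 0.85, 0.0, -0.0, 0.0, -0.29],
[0.02, 0.85, 0.0, -0.0, 0.0, -0.29],
[-0.01, 0.85, 0.0, -0.0, 0.0, -0.29],
[-0.05, 0.85, 0.0, -0.0, 0.0, -0.29],
[-0.08, 0.85, 0.0, -0.0, 0.0, -0.29],
[-0.12, 0.85, 0.0, -0.0, 0.0, -0.29]]
```

Emit:
arm_command:
  targets:
    - [0.09, 0.41, 0, 0, 0, -0.14]
    - [0.19, 0.83, 0, 0, 0, -0.29]
    - [0.16, 0.84, 0, 0, 0, -0.29]
    - [0.12, 0.84, 0, 0, 0, -0.29]
    - [0.09, 0.84, 0, 0, 0, -0.29]
    - [0.06, 0.84, 0, 0, 0, -0.29]
    - [0.01, 0.84, 0, 0, 0, -0.29]
    - [-0.04, 0.84, 0, 0, 0, -0.29]
    - [-0.1, 0.84, 0, 0, 0, -0.29]
    - [-0.16, 0.6, 0, 0, 0, -0.2]
    - [-0.16, 0.3, 0, 0, 0, -0.1]
    - [0, 0, 0, 0, 0, 0]

```text
t: 46.55
position: [0.5575, 0.1527, 0.1335]
tool_rot: [[-0.992, -0.125, -0.012], [-0.125, 0.992, -0.0], [0.012, 0.001, -1.0]]
ft_force: [0.1, -0.7, -1.8]
opening: 0.147
```

```bash
python3 -c "
from tgt import *
s=monitor.sense();print(s['ft_force'],s['moment'],s['opening']*91)
x,y=clip(0); plan([x,y-.0005,0.1],187.2)"
```

```text
[ 0.12643767 -0.6561663  -1.77300422] [ 0.10481639 -0.16721197  0.00977115] 13.345407649623308
from [0.5575 0.1527 0.1335] yaw -172.84 n 1 t 46.55
[[-0.09, -0.01, 0.56, 0.01, -0.08, -0.0]]
```

Emit:
arm_command:
  targets:
    - [-0.08, 0, 0, 0, -0.08, 0]
    - [0, 0, 0.35, 0, 0, 0]
    - [0, 0, 0.35, 0, 0, 0]
    - [0, 0, 0, 0, 0, 0]

```text
t: 47.05
position: [0.5624, 0.1494, 0.0903]
tool_rot: [[-0.993, -0.12, 0.0], [-0.12, 0.993, 0.001], [-0.0, 0.0, -1.0]]
ft_force: [-0.6, -0.5, -2.7]
opening: 0.144
```

```bash
python3 -c "
from tgt import *
s=monitor.sense();print(s['ft_force'],s['moment'],s['opening']*91)
x,y=clip(0); plan([x,y-.0005,0.075],187.2)"; python3 look.py 18;python3 -c "
import cv2
s=cv2.imread('pics/scene18.png'); cv2.imwrite('pics/s18z.png',cv2.resize(s[60:200,230:340],None,fx=5,fy=4.2,interpolation=cv2.INTER_CUBIC))"
```

```text
[-0.56688977 -0.4597268  -2.70015971] [ 0.14640455 -0.11661916 -0.03970643] 13.092779949391836
from [0.5624 0.1494 0.0903] yaw -173.10 n 1 t 47.05
[[-0.0, 0.06, 0.25, 0.0, 0.0, -0.04]]
```

View pics/s18z.png

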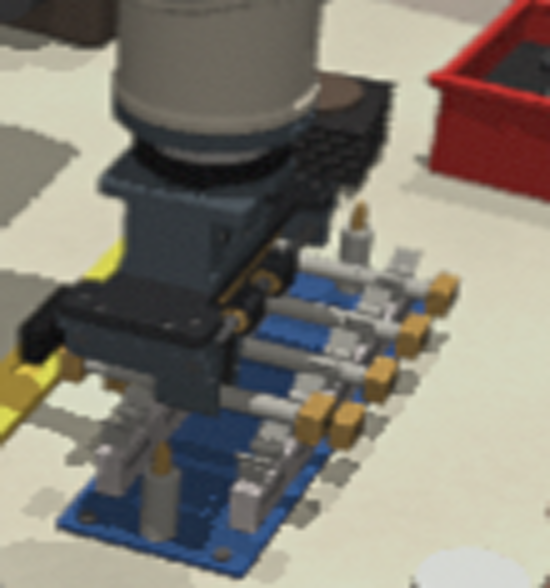

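The shaft is level over clip pair 0 and clear of the near dowel. I'll line it up and press.

Emit:
arm_command:
  targets:
    - [0, 0.06, 0.05, 0, 0, -0.04]
    - [0, 0, 0.2, 0, 0, 0]
    - [0, 0, 0, 0, 0, 0]

```text
t: 47.52
position: [0.5639, 0.1534, 0.0775]
tool_rot: [[-0.992, -0.126, 0.005], [-0.126, 0.992, 0.001], [-0.006, 0.001, -1.0]]
ft_force: [-0.8, 0.3, -2.4]
opening: 0.147
```

```bash
python3 -c "
from tgt import *
s=monitor.sense();print(s['ft_force'],s['moment'],s['opening']*91)
x,y=clip(0); plan([x,y-.0005,0.042],187.2)"
```

```text
[-0.79660512  0.3010715  -2.35883316] [ 0.11916242 -0.09041291 -0.06523263] 13.371965316098375
from [0.5639 0.1534 0.0775] yaw -172.77 n 1 t 47.525
[[0.03, -0.01, 0.59, 0.0, 0.04, 0.0]]
```

Emit:
arm_command:
  targets:
    - [0.02, -0.01, 0.2, 0, 0.03, 0]
    - [0, 0, 0.18, 0, 0, 0]
    - [0, 0, 0.12, 0, 0, 0]

```text
t: 47.9
position: [0.5638, 0.153, 0.0464]
tool_rot: [[-0.992, -0.126, 0.003], [-0.126, 0.992, 0.001], [-0.003, 0.001, -1.0]]
ft_force: [0.1, 1.6, 4.2]
opening: 0.143
```

```bash
python3 -c "
from tgt import *
s=monitor.sense();print(s['ft_force'],s['moment'],s['opening']*91)
x,y=clip(0); plan([x,y-.0005,0.042],187.2)"
```

```text
[0.0650104  1.56128241 4.16174704] [ 0.19857112 -0.12759728 -0.02420507] 13.014866428608137
from [0.5638 0.153  0.0464] yaw -172.76 n 1 t 47.9
[[0.03, 0.0, 0.07, 0.01, 0.03, 0.0]]
```

Emit:
arm_command:
  targets:
    - [0.02, 0, 0.12, 0, 0.03, 0]
    - [0, 0, 0.1, 0, 0, 0]

```text
t: 48.15
position: [0.5651, 0.1532, 0.0351]
tool_rot: [[-0.992, -0.126, 0.005], [-0.126, 0.992, 0.002], [-0.005, 0.001, -1.0]]
ft_force: [-4.6, -2.1, 45.0]
opening: 0.141
```

Emit:
arm_command:
  targets:
    - [0.03, 0, -0.06, 0, 0.03, 0]
    - [0, 0, 0, 0, 0, 0]
    - [0, 0, 0, 0, 0, 0]
    - [0, 0, 0, 0, 0, 0]
  grip: 0.4

```text
t: 48.65
position: [0.5631, 0.1529, 0.0375]
tool_rot: [[-0.992, -0.126, -0.0], [-0.126, 0.992, 0.001], [0.0, 0.001, -1.0]]
ft_force: [0.2, 0.1, -0.5]
opening: 0.297
```

Emit:
arm_command:
  targets:
    - [0, 0, -0.4, 0, 0, 0]
    - [0, 0, -0.7, 0, 0, 0]
    - [0, 0, -0.7, 0, 0, 0]
    - [0, 0, 0, 0, 0, 0]
  grip: 0.15

```text
t: 49.15
position: [0.5626, 0.1527, 0.1472]
tool_rot: [[-0.992, -0.126, -0.003], [-0.126, 0.992, 0.0], [0.003, 0.001, -1.0]]
ft_force: [0.0, 0.1, -0.2]
opening: 0.426
```

```bash
python3 -c "
from tgt import *
s=monitor.sense();print(s['ft_force'],s['opening']*91, s['q'])
plan([.48,-.08,0.2],120)"; python3 look.py 19
```

```text
[ 0.03739908  0.10932525 -0.17310821] 38.80634981100588 [ 1.62004114e-01  5.08261226e-01  1.52871287e+00  1.03995887e-03
  1.10743119e+00 -1.53559920e+00]
from [0.5626 0.1527 0.1472] yaw -172.76 n 9 t 49.15
[[0.21, -0.41, -0.1, -0.0, -0.0, 0.93],
[0.15, -0.43, -0.1, -0.0, -0.0, 0.93],
[0.09, -0.45, -0.1, -0.0, -0.0, 0.93],
[0.04, -0.46, -0.1, -0.0, -0.0, 0.93],
[-0.02, -0.46, -0.1, -0.0, -0.0, 0.93],
[-0.08, -0.45, -0.1, -0.0, -0.0, 0.93],
[-0.14, -0.43, -0.1, -0.0, -0.0, 0.93],
[-0.2, -0.41, -0.1, -0.0, -0.0, 0.93],
[-0.25, -0.38, -0.1, -0.0, -0.0, 0.93]]
```

Emit:
arm_command:
  targets:
    - [0.2, -0.41, -0.1, 0, 0, 0.9]
    - [0.15, -0.6, -0.1, 0, 0, 0.9]
    - [0.09, -0.8, -0.1, 0, 0, 0.9]
    - [0.04, -0.8, -0.1, 0, 0, 0.9]
    - [-0.02, -0.8, 0, 0, 0, 0.9]
    - [-0.08, -0.8, 0, 0, 0, 0.9]
    - [-0.14, -0.7, 0, 0, 0, 0.9]
    - [-0.2, -0.5, 0, 0, 0, 0.9]
    - [0, 0, 0, 0, 0, 0]

```text
t: 50.38
position: [0.4391, -0.1671, 0.1583]
tool_rot: [[-0.613, 0.79, -0.026], [0.79, 0.613, 0.004], [0.019, -0.019, -1.0]]
ft_force: [0.1, 0.5, -0.2]
opening: 0.423
```

```bash
python3 look.py 20; python3 rackchk.py 20; python3 - <<'E'
from tgt import *
from meas import yellow
s=monitor.sense();print(s['position'])
im=cv2.imread('pics/scene20.png')
for k in ('4','6','20'):
    try:
        b,r=yellow(cv2.imread('pics/scene%s.png'%k),'scene',0.012); print(k,b[0],b[1],r)
    except Exception as e: print(e)
cv2.imwrite('pics/s20z.png',cv2.resize(im[90:210,200:340],None,fx=5,fy=5,interpolation=cv2.INTER_CUBIC))
t=cv2.imread('pics/top20.png'); cv2.imwrite('pics/t20z.png',cv2.resize(t[180:290,90:240],None,fx=5,fy=5,interpolation=cv2.INTER_CUBIC))
E
```

```text
clip 0 -1 px err top 0.3 scene 1.2 [-0.3  1.2] tri rack x -68.1 y -107.4 (want -68,-108) z 50.6 gap 2.1
clip 0 1 px err top 0.4 scene 1.2 [-0.3  1.2] tri rack x 68.8 y -107.8 (want 68,-108) z 51.2 gap 2.3
clip 1 -1 px err top 0.7 scene 1.2 [-0.3  1.2] tri rack x -68.0 y -52.2 (want -68,-54) z 49.8 gap 2.8
clip 1 1 px err top 0.7 scene 1.1 [-0.2  1.1] tri rack x 68.9 y -52.4 (want 68,-54) z 50.6 gap 2.9
clip 2 -1 px err top 0.5 scene 1.3 [-0.2  1.3] tri rack x -67.4 y 0.8 (want -68,0) z 50.2 gap 2.5
clip 2 1 px err top 0.9 scene 1.3 [0.1 1.3] tri rack x 69.4 y 2.3 (want 68,0) z 49.8 gap 2.9
clip 3 -1 px err top 0.8 scene 1.3 [0.2 1.2] tri rack x -66.7 y 56.2 (want -68,54) z 49.8 gap 2.1
clip 3 1 px err top 1.1 scene 4.4 [ 2.9 -3.3] tri rack x 71.3 y 55.5 (want 68,54) z 66.0 gap 7.2
clip 4 -1 px err top 0.7 scene 1.3 [0.1 1.3] tri rack x -67.0 y 110.2 (want -68,108) z 49.4 gap 2.5
[ 0.43989145 -0.16557457  0.15849491]
4 [222.70769231 164.23461538] 260 ((427.9991455078125, 127.74234771728516), (37.55351638793945, 102.48016357421875), 7.079306125640869)
6 [225.30875576 162.00460829] 217 ((427.0299987792969, 138.04856872558594), (37.241058349609375, 101.0388412475586), 6.843443393707275)
20 [237.24172662 145.72374101] 695 ((414.1845397949219, 240.55029296875), (37.250003814697266, 332.0398254394531), 7.270509243011475)
```

View pics/s20z.png

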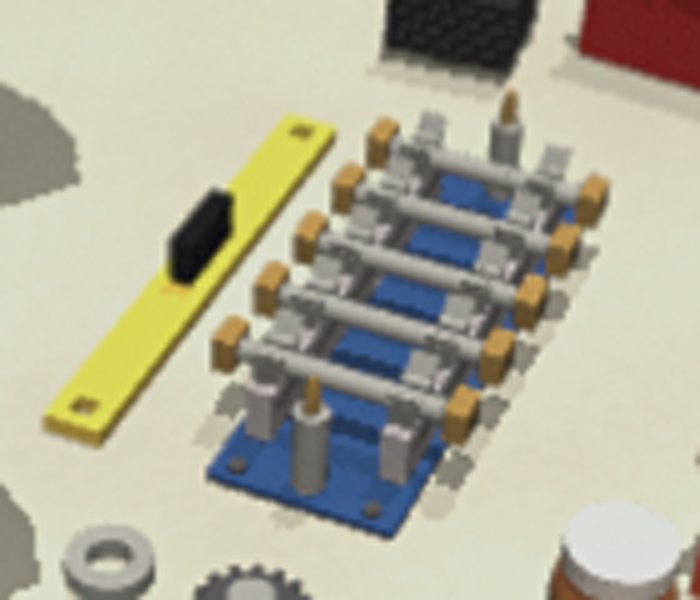

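View pics/t20z.png

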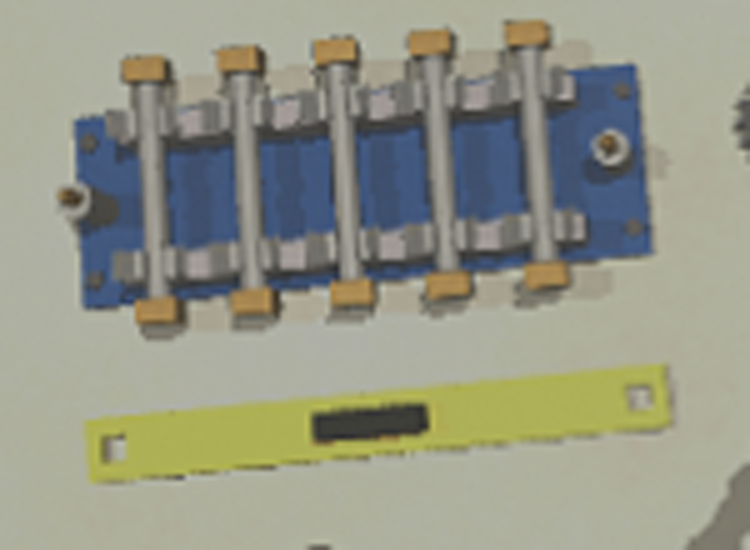

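All five shafts are home: blocks measure 49–51 mm high and square. The one 66 mm reading is two overlapping blocks merging in the scene view. The bar is free on the bench, with its grip at top zoom (370,422).

```bash
python3 - <<'E'
from tgt import *
from meas import yellow
ct,cs=cam('top'),cam('scene')
for k,z in (('0',.073),('20',.012)):
    for n in('top','scene'):
        b,r=yellow(cv2.imread('pics/%s%s.png'%(n,k)),n,z); print(k,n,np.round(r[0],1),np.round(r[1],1),round(r[2],2))
# holes
t=lambda u,v:(90+u/5,180+v/5)
print(onplane(ct,[t(115,449),t(639,398)],.008).round(4), onplane(cs,[(200+300/5,90+131/5),(200+85/5,90+406/5)],.010).round(4))
E
python3 -c "
from tgt import *
plan([.4116,.243,0.15],97.24)"
```

```text
0 top [547.3 261. ] [ 36.7 330.5] 7.25
0 scene [549.1 259.2] [ 37.9 334.1] 7.07
20 top [411.6 243.7] [ 35.9 330.2] 7.12
20 scene [414.2 240.6] [ 37.3 332. ] 7.27
[[0.3919 0.3919 0.008 ]
 [0.4293 0.0944 0.008 ]] [[0.3932 0.3919 0.01  ]
 [0.4326 0.0941 0.01  ]]
from [ 0.4399 -0.1656  0.1585] yaw 128.06 n 8 t 50.475
[[0.71, 0.48, 0.02, -0.02, -0.01, 0.48],
[0.74, 0.43, 0.02, -0.02, -0.01, 0.48],
[0.76, 0.38, 0.02, -0.02, -0.01, 0.48],
[0.79, 0.33, 0.02, -0.02, -0.01, 0.48],
[0.81, 0.27, 0.02, -0.02, -0.01, 0.48],
[0.82, 0.22, 0.02, -0.02, -0.01, 0.48],
[0.84, 0.16, 0.02, -0.02, -0.01, 0.48],
[0.85, 0.11, 0.02, -0.02, -0.01, 0.48]]
```

The bar's displacement from its seated pose, measured in the images, matches the tool's to 2.5 mm. So it hasn't been knocked, and regrasping at the release pose keeps the known relation.

Emit:
arm_command:
  targets:
    - [0.35, 0.24, 0, 0, 0, 0.24]
    - [0.74, 0.45, 0, 0, 0, 0.48]
    - [0.76, 0.38, 0, 0, 0, 0.48]
    - [0.79, 0.33, 0, 0, 0, 0.48]
    - [0.81, 0.27, 0, 0, 0, 0.48]
    - [0.82, 0.22, 0, 0, 0, 0.48]
    - [0.84, 0.16, 0, 0, 0, 0.48]
    - [0.6, 0.1, 0, 0, 0, 0.3]
    - [0.3, 0.05, 0, 0, 0, 0.15]
    - [0, 0, 0, 0, 0, 0]

```text
t: 51.72
position: [0.3994, 0.2422, 0.157]
tool_rot: [[-0.175, 0.984, -0.031], [0.985, 0.175, 0.005], [0.01, -0.03, -1.0]]
ft_force: [-1.0, -0.7, -0.2]
opening: 0.427
```

```bash
python3 -c "
from tgt import *
plan([.4116,.243,0.08],97.24)"
```

```text
from [0.3994 0.2422 0.157 ] yaw 100.08 n 2 t 51.725
[[-0.02, 0.12, 0.64, -0.11, -0.03, 0.18],
[-0.01, 0.11, 0.64, -0.11, -0.03, 0.18]]
```

Emit:
arm_command:
  targets:
    - [0, 0.11, 0.2, -0.11, -0.03, 0.18]
    - [0, 0.11, 0.5, -0.11, -0.03, 0.18]
    - [0, 0, 0.4, 0, 0, 0]
    - [0, 0, 0, 0, 0, 0]

```text
t: 52.22
position: [0.4106, 0.2439, 0.0885]
tool_rot: [[-0.132, 0.991, 0.001], [0.991, 0.132, -0.0], [-0.0, 0.001, -1.0]]
ft_force: [-0.4, 0.1, 0.4]
opening: 0.422
```

```bash
python3 -c "
from tgt import *
plan([.4116,.2432,0.02],97.24)"
```

```text
from [0.4106 0.2439 0.0885] yaw 97.59 n 2 t 52.225
[[-0.01, 0.01, 0.57, 0.0, 0.0, 0.02],
[-0.01, 0.01, 0.57, 0.0, 0.0, 0.02]]
```

Emit:
arm_command:
  targets:
    - [-0.01, 0.01, 0.4, 0, 0, 0.04]
    - [0, 0, 0.4, 0, 0, 0]
    - [0, 0, 0.2, 0, 0, 0]
    - [0, 0, 0, 0, 0, 0]

```text
t: 52.72
position: [0.4126, 0.2432, 0.0299]
tool_rot: [[-0.129, 0.992, 0.003], [0.992, 0.129, 0.001], [0.001, 0.003, -1.0]]
ft_force: [-0.8, 0.3, -0.5]
opening: 0.426
```

```bash
python3 -c "
from tgt import *
plan([.4116,.2432,0.02],97.24)"
```

```text
from [0.4126 0.2432 0.0299] yaw 97.41 n 1 t 52.725
[[0.0, -0.02, 0.17, 0.02, -0.0, 0.02]]
```

Emit:
arm_command:
  targets:
    - [0, -0.02, 0.14, 0.02, 0, 0.02]
    - [0, 0, 0.02, 0, 0, 0]
    - [0, 0, 0, 0, 0, 0]

```text
t: 53.1
position: [0.4123, 0.2434, 0.0214]
tool_rot: [[-0.126, 0.992, 0.002], [0.992, 0.126, 0.002], [0.001, 0.002, -1.0]]
ft_force: [-0.2, 0.2, -0.1]
opening: 0.425
```

```bash
python3 -c "
from tgt import *
plan([.4116,.2432,0.02],97.24)"
```

```text
from [0.4123 0.2434 0.0214] yaw 97.26 n 1 t 53.1
[[-0.0, -0.01, 0.02, 0.02, -0.01, 0.0]]
```

Emit:
arm_command:
  targets:
    - [0, -0.01, 0.01, 0.02, 0, 0]
    - [0, 0, 0, 0, 0, 0]
    - [0, 0, 0, 0, 0, 0]
    - [0, 0, 0, 0, 0, 0]
    - [0, 0, 0, 0, 0, 0]
  grip: 1

```text
t: 53.72
position: [0.4118, 0.2434, 0.0212]
tool_rot: [[-0.126, 0.992, -0.0], [0.992, 0.126, 0.001], [0.001, -0.0, -1.0]]
ft_force: [0.0, -0.2, -1.3]
opening: 0.175
```

```bash
python3 -c "
from tgt import *
s=monitor.sense();print(s['position'],s['ft_force'],s['opening']*91)
plan([.4116,.2432,0.16],97.24)"
```

```text
[0.41178823 0.24339134 0.02117584] [ 0.00285247 -0.19986146 -1.25339624] 15.930773264301802
from [0.4118 0.2434 0.0212] yaw 97.27 n 3 t 53.725
[[0.0, -0.0, -0.77, -0.0, -0.0, 0.0],
[-0.0, -0.0, -0.77, -0.0, -0.0, 0.0],
[-0.0, -0.0, -0.77, -0.0, -0.0, 0.0]]
```

Emit:
arm_command:
  targets:
    - [0, 0, -0.2, 0, 0, 0]
    - [0, 0, -0.5, 0, 0, 0]
    - [0, 0, -0.7, 0, 0, 0]
    - [0, 0, -0.7, 0, 0, 0]
    - [0, 0, 0, 0, 0, 0]

```text
t: 54.35
position: [0.411, 0.2429, 0.1532]
tool_rot: [[-0.127, 0.992, -0.001], [0.992, 0.127, 0.001], [0.001, -0.001, -1.0]]
ft_force: [-0.8, 0.0, -3.9]
opening: 0.173
```

```bash
python3 -c "
from tgt import *
s=monitor.sense();print(s['position'],s['ft_force'],s['moment'],s['opening']*91)
plan([.549,.2608,0.15],97.24)"
```

```text
[0.41104491 0.24290269 0.15317063] [-8.43374406e-01  1.99493336e-03 -3.89373452e+00] [-0.06357538 -0.13598377  0.06062734] 15.75929818646722
from [0.411  0.2429 0.1532] yaw 97.27 n 3 t 54.35
[[0.0, 0.77, 0.02, -0.0, -0.0, 0.0],
[0.0, 0.77, 0.02, -0.0, -0.0, 0.0],
[0.0, 0.77, 0.02, -0.0, -0.0, 0.0]]
```

Emit:
arm_command:
  targets:
    - [0, 0.5, 0, 0, 0, 0]
    - [0, 0.7, 0, 0, 0, 0]
    - [0, 0.5, 0, 0, 0, 0]
    - [0, 0.3, 0, 0, 0, 0]
    - [0, 0, 0, 0, 0, 0]

```text
t: 54.98
position: [0.53, 0.2572, 0.1495]
tool_rot: [[-0.127, 0.992, -0.007], [0.992, 0.127, -0.001], [-0.0, -0.008, -1.0]]
ft_force: [-0.7, 0.4, -4.1]
opening: 0.173
```

```bash
python3 -c "
from tgt import *
s=monitor.sense();print(s['position'],s['ft_force'],s['moment'],s['opening']*91)
plan([.549,.2608,0.125],97.24)"
```

```text
[0.52996906 0.25715771 0.14949313] [-0.7280754   0.36506255 -4.09935466] [-0.03195478 -0.09800341 -0.01416502] 15.743569888133155
from [0.53   0.2572 0.1495] yaw 97.29 n 1 t 54.975
[[0.02, 0.33, 0.41, -0.05, 0.0, 0.01]]
```

Emit:
arm_command:
  targets:
    - [0.02, 0.32, 0, -0.05, 0, 0]
    - [0, 0, 0.25, 0, 0, 0]
    - [0, 0, 0, 0, 0, 0]
    - [0, 0, 0, 0, 0, 0]

```text
t: 55.48
position: [0.5441, 0.2598, 0.1312]
tool_rot: [[-0.127, 0.992, -0.007], [0.992, 0.127, -0.003], [-0.002, -0.008, -1.0]]
ft_force: [0.5, -0.2, -2.9]
opening: 0.174
```

```bash
python3 look.py 21; python3 -c "
from tgt import *
s=monitor.sense();print(s['position'],s['ft_force'],s['moment'],s['opening']*91)
plan([.549,.2608,0.11],97.24)
s=cv2.imread('pics/scene21.png');cv2.imwrite('pics/s21z.png',cv2.resize(s[60:210,220:340],None,fx=5,fy=4,interpolation=cv2.INTER_CUBIC))"
```

```text
[0.54423741 0.25977366 0.13129462] [-0.49827569  0.14435165 -3.36434576] [ 0.03971684 -0.13441756 -0.02340609] 15.557598184457758
from [0.5442 0.2598 0.1313] yaw 97.31 n 1 t 55.575
[[0.01, 0.08, 0.35, -0.05, 0.01, 0.01]]
```

View pics/s21z.png

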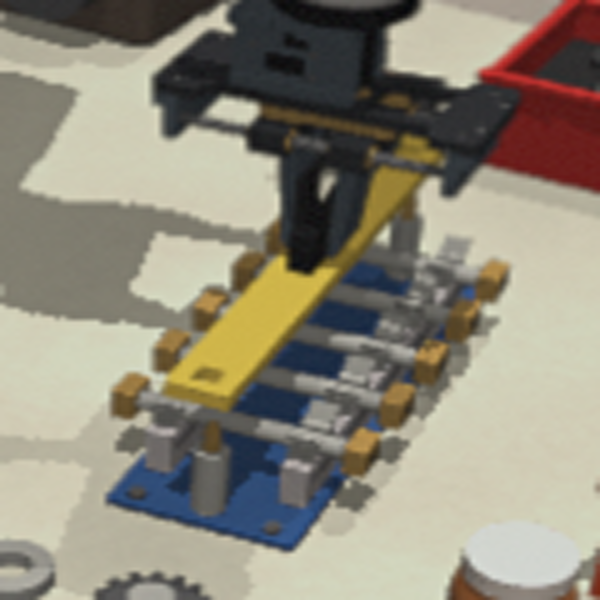

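The bar hangs level with its near hole at zoom (207,375), straight above the dowel at (210,435). I'll make a fine correction and lower.

Emit:
arm_command:
  targets:
    - [0.01, 0.08, 0, -0.05, 0.01, 0]
    - [0, 0, 0.15, 0, 0, 0]
    - [0, 0, 0, 0, 0, 0]
    - [0, 0, 0, 0, 0, 0]

```text
t: 56.08
position: [0.5493, 0.2612, 0.1221]
tool_rot: [[-0.127, 0.992, 0.001], [0.992, 0.127, 0.0], [-0.0, 0.001, -1.0]]
ft_force: [-0.2, 1.2, -3.9]
opening: 0.168
```

```bash
python3 -c "
from tgt import *
s=monitor.sense();print(s['position'],s['ft_force'],s['moment'],s['opening']*91)
plan([.549,.2608,0.11],97.24)"
```

```text
[0.54931858 0.26115759 0.12213985] [-0.23699657  1.23336556 -3.88317591] [-0.03183073 -0.0876887  -0.01824621] 15.280792209363538
from [0.5493 0.2612 0.1221] yaw 97.32 n 1 t 56.075
[[-0.01, -0.01, 0.2, 0.01, 0.0, 0.01]]
```

Emit:
arm_command:
  targets:
    - [0, 0, 0.15, 0.01, 0, 0]
    - [0, 0, 0.12, 0, 0, 0]
    - [0, 0, 0, 0, 0, 0]

```text
t: 56.45
position: [0.5492, 0.2611, 0.1045]
tool_rot: [[-0.127, 0.992, -0.001], [0.992, 0.127, -0.0], [-0.0, -0.001, -1.0]]
ft_force: [-0.2, -0.3, -4.5]
opening: 0.177
```

```bash
python3 -c "
from tgt import *
s=monitor.sense();print(s['position'],s['ft_force'],s['moment'],s['opening']*91)
plan([.549,.2608,0.082],97.24)"
```

```text
[0.54915139 0.2610805  0.10454527] [-0.20413573 -0.33873903 -4.53214736] [-0.00502683 -0.10025424 -0.01328286] 16.09457019522615
from [0.5492 0.2611 0.1045] yaw 97.32 n 1 t 56.45
[[-0.0, -0.0, 0.38, -0.01, 0.0, 0.01]]
```

Emit:
arm_command:
  targets:
    - [0, 0, 0.12, 0, 0, 0]
    - [0, 0, 0.08, 0, 0, 0]
    - [0, 0, 0, 0, 0, 0]

```text
t: 56.82
position: [0.5491, 0.2611, 0.0916]
tool_rot: [[-0.127, 0.992, -0.001], [0.992, 0.127, -0.0], [-0.0, -0.001, -1.0]]
ft_force: [-0.1, -0.1, -2.9]
opening: 0.179
```

```bash
python3 -c "
from tgt import *
s=monitor.sense();print(s['position'],s['ft_force'],s['moment'],s['opening']*91)
plan([.549,.2608,0.082],97.24)"
```

```text
[0.54911693 0.26106978 0.09160675] [-0.07953895 -0.09213483 -2.92848782] [-0.03389831 -0.12589362 -0.01201338] 16.26295736198947
from [0.5491 0.2611 0.0916] yaw 97.31 n 1 t 56.825
[[-0.0, -0.0, 0.16, -0.01, 0.0, 0.01]]
```

No resistance, so the dowels are in the holes. I'll carry on down.

Emit:
arm_command:
  targets:
    - [0, 0, 0.1, 0, 0, 0]
    - [0, 0, 0.04, 0, 0, 0]
    - [0, 0, 0.03, 0, 0, 0]

```text
t: 57.2
position: [0.5494, 0.2612, 0.082]
tool_rot: [[-0.127, 0.992, -0.0], [0.992, 0.127, -0.0], [-0.0, -0.0, -1.0]]
ft_force: [-9.3, -4.5, 35.1]
opening: 0.174
```

```bash
python3 -c "
from tgt import *
s=monitor.sense();print(s['position'],s['ft_force'],s['moment'],s['opening']*91)"
```

```text
[0.54940312 0.26115612 0.08198628] [-9.3297852  -4.47739884 35.11792184] [-0.70836083  1.95766038 -0.01288149] 15.870717670562815
```

It's seated at z 0.082 as predicted. I'll relax, open, and lift away.

Emit:
arm_command:
  targets:
    - [0, 0, -0.02, 0, 0, 0]
    - [0, 0, 0, 0, 0, 0]
    - [0, 0, 0, 0, 0, 0]
    - [0, 0, 0, 0, 0, 0]
  grip: 0.1

```text
t: 57.7
position: [0.5503, 0.2615, 0.084]
tool_rot: [[-0.127, 0.992, 0.002], [0.992, 0.127, 0.001], [0.0, 0.002, -1.0]]
ft_force: [0.6, 0.8, -0.5]
opening: 0.451
```

Emit:
arm_command:
  targets:
    - [0, 0, -0.4, 0, 0, 0]
    - [0, 0, -0.7, 0, 0, 0]
    - [0, 0, -0.6, 0, 0, 0]
    - [0, 0, 0, 0, 0, 0]

```text
t: 58.2
position: [0.5498, 0.2613, 0.1882]
tool_rot: [[-0.127, 0.992, 0.001], [0.992, 0.127, 0.0], [0.0, 0.001, -1.0]]
ft_force: [-0.2, 0.1, -0.4]
opening: 0.45
```

Emit:
arm_command:
  targets:
    - [-0.4, 0, 0, 0, 0, 0]
    - [-0.7, 0, 0, 0, 0, 0]
    - [-0.7, 0, 0, 0, 0, 0]
    - [-0.7, 0, 0, 0, 0, 0]
    - [-0.7, 0, 0, 0, 0, 0]
    - [-0.7, 0, 0, 0, 0, 0]
    - [-0.5, 0, 0, 0, 0, 0]
    - [-0.3, 0, 0, 0, 0, 0]
    - [0, 0, 0, 0, 0, 0]

```text
t: 59.32
position: [0.5841, -0.0264, 0.1813]
tool_rot: [[-0.129, 0.992, -0.007], [0.992, 0.129, 0.001], [0.001, -0.007, -1.0]]
ft_force: [-0.0, 0.2, -0.4]
opening: 0.448
```

```bash
python3 look.py 22; python3 - <<'E'
from tgt import *
from meas import yellow
s=monitor.sense();print(s['t'],s['position'])
for n in('top','scene'):
    im=cv2.imread('pics/%s22.png'%n); b,r=yellow(im,n,.073); print(n,np.round(r[0],1),np.round(r[1],1),round(r[2],2))
s=cv2.imread('pics/scene22.png');cv2.imwrite('pics/s22z.png',cv2.resize(s[90:210,220:340],None,fx=5,fy=5,interpolation=cv2.INTER_CUBIC))
E
python3 rackchk.py 22
```

```text
59.425 [ 0.58387502 -0.02502299  0.18140244]
top [545.4 287.6] [ 37.1 276.8] 7.25
scene [548.  288.2] [ 37.2 276.6] 7.67
clip 0 -1 px err top 0.3 scene 3.8 [-2.4  3. ] tri rack x -70.1 y -108.9 (want -68,-108) z 45.4 gap 8.7
clip 0 1 px err top 0.4 scene 1.2 [-0.3  1.1] tri rack x 68.7 y -107.8 (want 68,-108) z 51.5 gap 2.4
clip 1 -1 px err top 0.8 scene 2.4 [-1.   2.2] tri rack x -68.8 y -52.1 (want -68,-54) z 45.9 gap 5.4
clip 1 1 px err top 0.7 scene 1.1 [-0.2  1.1] tri rack x 68.9 y -52.4 (want 68,-54) z 50.6 gap 2.9
clip 2 1 px err top 0.9 scene 1.3 [0.1 1.3] tri rack x 69.5 y 2.3 (want 68,0) z 49.6 gap 2.8
clip 3 1 px err top 1.1 scene 4.4 [ 2.9 -3.3] tri rack x 71.4 y 55.2 (want 68,54) z 66.1 gap 7.3
clip 4 -1 px err top 0.7 scene 2.4 [-1.   2.2] tri rack x -68.3 y 109.7 (want -68,108) z 46.5 gap 6.2
```

View pics/s22z.png

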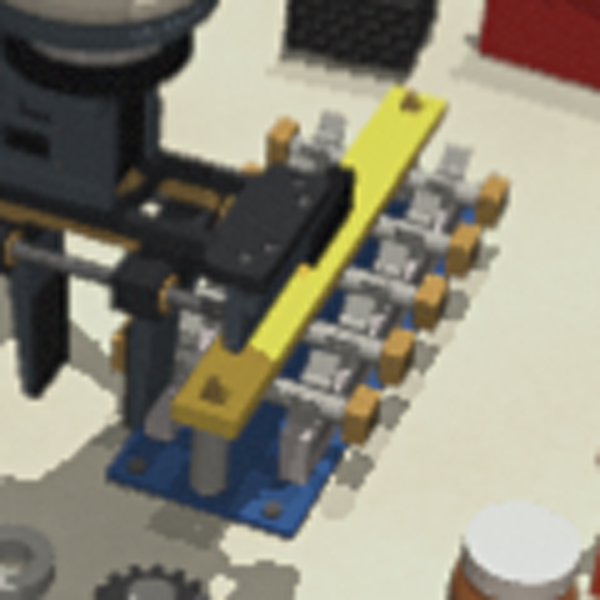

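View pics/top22.png

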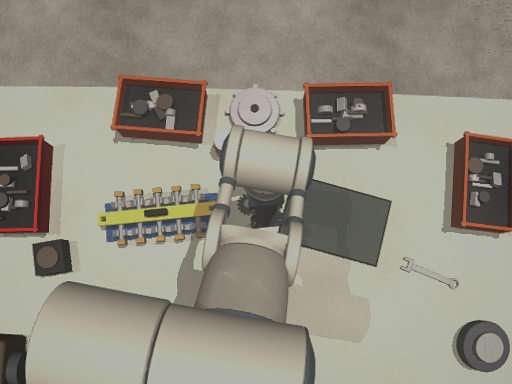

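The bar looks flat on both posts with the dowel tips through its holes. I'll clear the arm further for an unobstructed check.

Emit:
arm_command:
  targets:
    - [-0.4, 0, -0.1, 0, 0, 0]
    - [-0.7, 0, 0, 0, 0, 0]
    - [-0.7, 0, 0, 0, 0, 0]
    - [-0.6, 0, 0, 0, 0, 0]
    - [-0.3, 0, 0, 0, 0, 0]
    - [0, 0, 0, 0, 0, 0]

```text
t: 60.18
position: [0.6066, -0.1819, 0.1868]
tool_rot: [[-0.139, 0.99, -0.008], [0.99, 0.139, 0.003], [0.004, -0.007, -1.0]]
ft_force: [-0.6, 0.1, 0.0]
opening: 0.447
```

```bash
python3 look.py 23; python3 - <<'E'
from tgt import *
from meas import yellow
s=monitor.sense();print(s['t'],s['position'])
for k in('0','23'):
  for n in('top','scene'):
    im=cv2.imread('pics/%s%s.png'%(n,k)); b,r=yellow(im,n,.073); print(k,n,np.round(r[0],1),np.round(r[1],1),round(r[2],2),b[0])
s=cv2.imread('pics/scene23.png');cv2.imwrite('pics/s23z.png',cv2.resize(s[90:210,220:340],None,fx=5,fy=5,interpolation=cv2.INTER_CUBIC))
E
python3 rackchk.py 23
```

```text
60.275 [ 0.60636461 -0.18069895  0.18683939]
0 top [547.3 261. ] [ 36.7 330.5] 7.25 [157.70845921 214.00453172]
0 scene [549.1 259.2] [ 37.9 334.1] 7.07 [280.40784314 142.59738562]
23 top [548.9 261.2] [ 36.8 330.1] 7.25 [157.42085799 213.35872781]
23 scene [551.1 259.5] [ 37.9 334.2] 7.24 [280.94178525 142.74773609]
clip 0 -1 px err top 0.3 scene 1.3 [-0.4  1.3] tri rack x -68.1 y -107.4 (want -68,-108) z 50.2 gap 2.2
clip 0 1 px err top 0.4 scene 1.2 [-0.2  1.2] tri rack x 68.8 y -107.7 (want 68,-108) z 51.2 gap 2.2
clip 1 -1 px err top 19.3 scene 1.3 [-0.2  1.3] 
clip 1 1 px err top 0.7 scene 1.1 [-0.1  1.1] tri rack x 68.9 y -52.4 (want 68,-54) z 50.5 gap 2.8
clip 2 -1 px err top 20.1 scene 1.3 [-0.2  1.3] 
clip 3 -1 px err top 0.9 scene 4.9 [ 3.6 -3.3] tri rack x -63.0 y 55.6 (want -68,54) z 66.4 gap 9.9
clip 3 1 px err top 1.1 scene 1.9 [-0.2  1.9] tri rack x 69.7 y 56.9 (want 68,54) z 47.4 gap 4.8
```

View pics/s23z.png

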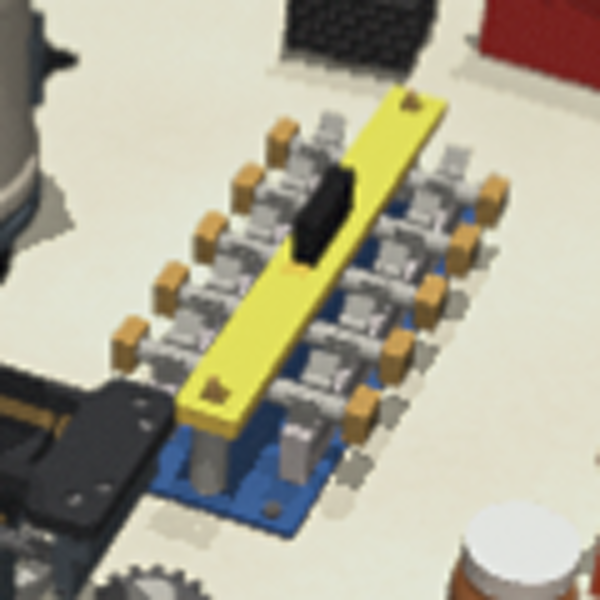

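View pics/scene23.png

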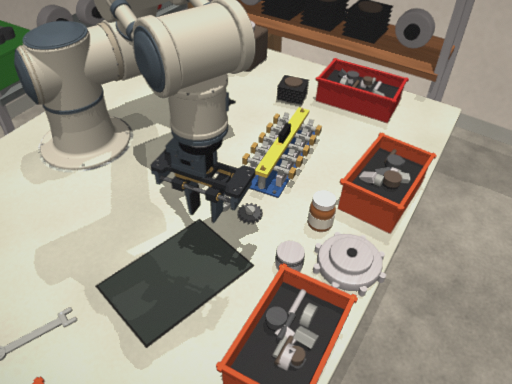

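The bar is flat, with both dowel tips showing through the holes (zoom (412,100) and (215,390)), and all five shafts are under it. The mat is empty and the bystanders haven't been touched. I'll hand in.

```bash
python3 -c "
from rig import arm; print(arm.job_done())"
```

```text
the job is handed in; nothing more can be done
None
```

The job is handed in at about 60 s: I laid the keeper bar aside, pressed all five shafts into clip pairs 4, 3, 2, 1 and 0, and put the bar back over both dowels. One shaft was knocked aside partway through; I measured its new position and fitted it from there.

- **Shafts:** with the bar still off, the blocks measured 49–51 mm high (home is 50 mm). The shafts were square across the rack, within about 3 mm of centre in both directions. Each press ended against a firm stop at about 45 N on the wrist.
- **Bar:** it measured within 2 mm of its original position in both views, at the same angle. Both dowel tips show through the holes, and it met a firm stop at the predicted height (35 N on the wrist).
- **Bench:** in the last pictures the mat was empty, the gear, piston and jar looked undisturbed, and the gripper touched nothing. The gripper hid the bearing in that last view; I last saw it where it started, just before I put the bar back.

**Checks that disagreed:** a few block heights were off, at 66 mm and 45–47 mm. I put these down to neighbouring blocks merging or being partly hidden in the scene view. With the bar off, the far block of the shaft in pair 3 gave only the bad 66 mm reading, and the far block in pair 4 gave none. The pair 4 block read 50 mm just after it was fitted, and the pair 3 block read 47 mm in the last check. After the bar was back, not every block could be measured again.

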